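# Put the sanding paddle and the marker away

## Task

Tidy the model maker's bench: hang the orange-handled sanding paddle by its eye on the free steel peg of the sloped wooden tool rest, pushed right down so that it lies flat against the board, and press the white marker down past the sprung orange jaw so that it lies fully home across both forks of the pen clip, roughly centred, with the jaw closed over it. Either may be done first; leave everything else standing where it is.

Things in the scene. Friction and masses are not known exactly. Their poses are not given: they have to be found in the camera images.
- paddle: Loose sanding paddle, 156 mm long, lying flat. Origin: mid handle, level with the underside; x to the eye, z out of its top. Orange handle 18 wide, x -25..42, z 4..18 (4 clear of what it lies on): grip across it. Orange ring eye, outer dia 32, hole 16, thickness 10 (z 0..10), centred at x 55. Blue/white pad 60 x 34 x 18 at x -85..-25. 80 g.
- paddle_eye (a point): Centre of the hole of the paddle's eye, at half its thickness (5 mm above the underside).
- board: Plywood board of the fixed tool rest, rising away from the robot at 42 deg. Origin: foot of the free peg on its face; x up the slope (-155..22 mm), y across (-127..53), z out of the face along the peg. Steel peg dia 10, 33 long, last 8 tapering to dia 5, leaning 42 deg from vertical to the robot. A like peg at y -92 holds a fixed scraper 22 wide, 135 long, 13 high.
- peg_tip (a point): Tip of the free peg, on its axis, 33 mm from the board.
- peg_foot (a point): Foot of the free peg, on its axis, on the board's face.
- marker: Loose round marker pen, 13 mm in diameter, 140 mm long, 30 g, white with a red cap, lying level in a pen rest. Origin at its middle on its axis; its y axis runs along it to the cap.
- rest: Fixed black pen rest, 60 x 110 mm, its two 8 mm thick notched supports 90 mm apart along its y (at y = -45 and 45 mm), 23 mm high, floor plate 4 mm. Origin at the centre of its underside. The marker's axis lies 20.5 mm above the bench, and the space between the supports is free.
- clip: Fixed pen clip, grey base 70 x 110 x 8 mm; origin under its centre, z up, y along the slot. Two alloy forks 8 thick at y -32, 32: slot 15 wide, floor at z 33.5, tall flared tine (z 69) at +x, short (z 42) at -x. At y -40, 40 noses of one orange jaw reach over it from -x: top z 70, lead-in down to z 50. Fingers fit between the forks above z 20. Push 5 to 12 N.
- seat (a point): Where the marker's axis lies when it is home in the clip: above the centre of the base, 40 mm above the bench; y along the marker's place.
- jaw (a joint): Angle of the clip's sprung jaw in rad: 0 closed, grows as it is pushed open (away from the slot, to -x of the clip), at most 0.6; the marker opens it by about 0.15 as it passes.
- glue: Bystander: white glue bottle with a nozzle, 32 mm in diameter, 95 mm high; origin under its centre.
- foam: Bystander: blue and white foam block 90 x 50 x 44 mm; origin under its centre.
- paint_red: Bystander: small paint bottle, 34 mm in diameter, 85 mm high, red label; origin under its centre.
- paint_brown: Bystander: small paint bottle, 34 mm in diameter, 85 mm high, brown label; origin under its centre.
- cup: Bystander: clear plastic cup, 72 mm in diameter, 90 mm high; origin under its centre.
- spray: Bystander: spray can, 54 mm in diameter, 150 mm high, blue; origin under its centre.
There are look-alikes about, which are no part of the job. What is shaped like the part that bears board but purple or red is not meant.

How it is judged (in metres and radians):
At the end, for the whole second after the job is handed in: Paddle eye on the free peg: hole centre within 10 mm of the peg's foot, paddle flat on the board within 0.12 rad. Marker axis within 4 mm of the seat across and in height, middle within 25 mm along it, in line within 0.09 rad; jaw under 0.06 rad. Both at rest (distance between paddle_eye and peg_foot below 0.01 m and angle between the z axis of paddle and the z axis of board, either way round below 0.12 rad and x of marker in the frame of seat between -0.004 and 0.004 m and z of marker in the frame of seat between -0.004 and 0.004 m and y of marker in the frame of seat between -0.025 and 0.025 m and angle between the y axis of marker and the y axis of seat, either way round below 0.09 rad and value of joint jaw below 0.06 rad and linear speed of each of paddle, marker below 0.02 m/s); the robot touches nothing.
It fails at once if A bystander (glue, foam block, paint bottles, cup, spray can) is moved by more than 30 mm or knocked over (distance of any of glue, foam, paint_red, paint_brown, cup, spray from where it was at the start of the episode above 0.03 m or angle between any of glue, foam, paint_red, paint_brown, cup, spray's own z axis and vertical above 0.5 rad).
It also fails if it takes over 64 s, if anything falls off the work surface, if the arm or the gripper's body presses on something with over 40 N, if the wrist force passes 120 N, or if a joint passes its speed limit or range.

## Robot

A 6-joint arm with a two-finger parallel gripper is mounted at the origin on the work surface. World frame = base frame: x ahead of the robot, y to its left, z up, the work surface at z = 0. Lengths are in m, angles in degrees, forces in N, time in s.
With the tool pointing down it reaches from about 0.35 to 0.875 m from the base axis. Payload 4.2 kg.
Tool frame: the origin (TCP) lies at the very end of the fingers, on their centre line; the grasp point (between the pads) lies 19 mm behind it; z points along the fingers, y is the line along which they close (so a half turn about z gives the same grasp; the last joint's range is limited). The gripper opens to 87 mm and grips with 3 to 60 N. Pads are 19 mm wide; open, the fingers measure 117 mm over their backs; the gripper's body (75 mm by 190 mm) begins 51 mm behind the grasp point.
Start: joints at [82.598, 22.042, 0.453, 0, -68.411, -14.817], TCP at [0.236, 0.579, 0.223] pointing down, gripper open.
Joint ranges: [-179.83, 179.83], [-69.29, 118.12], [-61.27, 80.66], [-181.25, 117.63], [-171.15, -9.14], [-177.46, 177.46]. Speed limits (degrees/s): [159.86, 159.86, 180, 180, 180, 180].

## Interface

Orientations are given as a 3x3 rotation matrix whose columns are the frame's x, y, z axes.
In Python, from station import r gives the robot as it stands.
- The arm moves only by the tool jog_arm, never from a script. Its argument "plan" is text: rows parted by semicolons, each of 7 numbers parted by spaces: the shift along the tool's x, y, z normalised to -1 to 1, where 1 is 0.025 m, then the turn, a rotation vector about the tool's x, y, z normalised to -1 to 1, where 1 is 8 degrees, then the closure, from -1 (fully open) to 1 (shut). A call has exactly 10 rows; each row shifts and turns the commanded pose from where the row before left it, along the tool's axes as they then stand; what a row does not reach is not made up. A row lasts 1/10 s, in which the tool goes at most 50 mm and 8.59 degrees, less where a joint would pass 70% of its speed; a pose out of reach is approached as far as the arm can. A call with a number of a shift or a turn outside -1 to 1 is refused whole. A call with a gripper value outside its range is refused whole. The fingers move at their own pace and stop on an object; the grip force is fixed at half the most. Time passes only in rows, so rows that do not move let the fingers close, or fill a call up. It gives the time, the measured TCP pose, the force, the opening and the grip force at its end, in the units of the state.
- r.sense(): the state, without advancing time (a new reading comes with each control period).
- r.capture(name): name is "scene" or "top" or "wrist"; returns (picture, depth): 384x512x3 uint8, red, green, blue; 384x512 float32, m along the optical axis (not along the pixel's ray), 0 where there is no reading.
- r.get_calibration(name): a dict with "mtx" (3x3 intrinsics, pixels), "extrinsics" (4x4, takes a point from camera to world coordinates). Camera axes: x right, y up, looking along -z (the intrinsics and any distortion apply to the point x, -y, -z); pixel columns grow to the right and rows downward; lengths in m; the calibration is good to about 2 mm. A picture is of the moment at which its call begins: read the wrist's pose just before it. get_calibration takes no time and is no camera call; for the wrist camera it gives the pose at the moment of the call.
- r.finish_job(): hands the job in; it is judged then, once.
The state is a dict: "time_s": time; "joints": joint angles; "joint_velocities": joint speeds; "effort": joint torques, N m; "tcp_pos": TCP position; "ee_rot": TCP orientation; "wrist_force": force on the tool from outside, world axes, zero at the start; "moment": the same for the moment, N m; "gripper_width": opening from 0.0 (shut) to 1.0 (fully open); "gripper_force": force on a finger pad.
Only numpy, scipy, OpenCV 4.12 (cv2) and the standard library are available. Lean on these libraries where they do the work, as an engineer would, in place of code of your own. Each camera call takes 0.05 s, during which the arm holds its last target. There are 200 camera calls.

## Working session

There is one attempt and no reset: what is moved stays moved. The work goes in short steps, Python scripts to look and compute and a tool call to move; the robot and the scene stay as the last step left them, time stands still between calls to the robot, and variables do not carry over. Pictures are saved under pics/ and viewed, at most 10 in all, crops included, and the job is handed in when it is done.

Besides the shell and the picture viewer there is one more tool, called after "Call:" as name(argument=value, ...), one argument or row to a line, values as JSON. jog_arm: Moves the arm, as the interface text tells. Scaled input: -1 to 1 covers 0.025 m each way for a shift and 8 degrees each way for a turn. Its arguments: {"type":"object","properties":{"plan":{"type":"string"}},"required":["plan"]}

```bash
mkdir -p pics; ls; python3 - <<'E'
from station import r
import cv2,numpy as np
s=r.sense();print(s['time_s'],s['tcp_pos'],s['ee_rot'])
for n in("scene","top"):
    p,d=r.capture(n);cv2.imwrite(f'pics/{n}0.png',p[...,::-1]);c=r.get_calibration(n);np.savez(f'{n}0.npz',p=p,d=d,**c);print(c)
E
```

```text
pics
0.0 [0.23609069 0.57803961 0.22144971] [[ 9.25669463e-01 -3.78332497e-01 -7.53143530e-04]
 [-3.78333238e-01 -9.25667168e-01 -2.06275402e-03]
 [ 8.32466394e-05  2.19436763e-03 -9.99997589e-01]]
{'mtx': array([[360.90733541,   0.        , 253.18734948],
       [  0.        , 360.90733541, 192.12621753],
       [  0.        ,   0.        ,   1.        ]]), 'extrinsics': array([[-0.25554988, -0.77106263,  0.58322953,  1.05959968],
       [ 0.96666569, -0.21368429,  0.14105482,  0.06971902],
       [ 0.01586489,  0.59983452,  0.79996678,  0.91873869],
       [ 0.        ,  0.        ,  0.        ,  1.        ]])}
{'mtx': array([[396.84339194,   0.        , 253.88041346],
       [  0.        , 396.84339194, 189.66947384],
       [  0.        ,   0.        ,   1.        ]]), 'extrinsics': array([[-0.00598899,  0.9839446 , -0.17837363,  0.18132563],
       [-0.99996821, -0.00495389,  0.00624783, -0.05372621],
       [ 0.00526387,  0.17840538,  0.98394299,  1.57819385],
       [ 0.        ,  0.        ,  0.        ,  1.        ]])}
```

View pics/scene0.png

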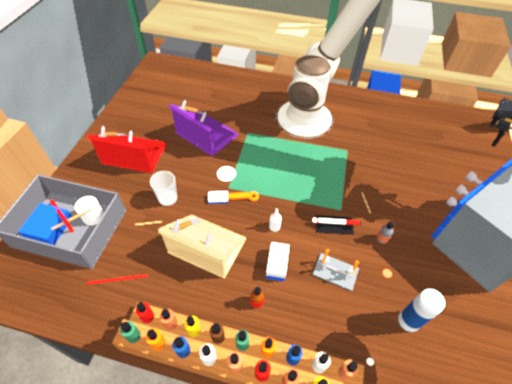

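View pics/top0.png

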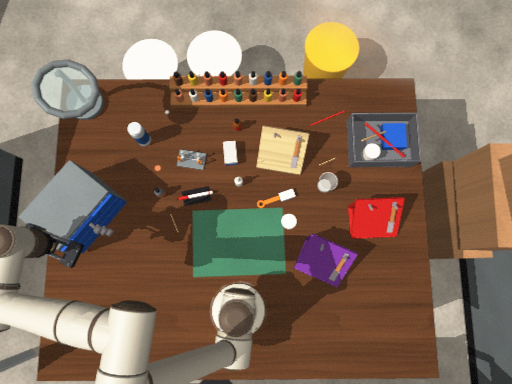

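The top view shows the paddle at about (275,198), the plywood rest at (284,150), the marker at (195,195) and the clip at (192,160). Look-alikes:
- Boards: purple at top (325,260) and red at top (377,217). The plywood one at (284,150) is the one meant.
- Marker: red sticks at top (327,118) and (385,140). The white one with the red cap, in the black rest at (195,195), is meant.
- Paddle: only one, at (275,198).

I'll check these choices in one close crop.

```bash
cat > h.py <<'E'
import numpy as np,cv2
def load(n):
    z=np.load(n+'.npz');return z['p'],z['d'],z['mtx'],z['extrinsics']
def cloud(d,K,E):
    v,u=np.mgrid[:d.shape[0],:d.shape[1]]
    P=np.stack([(u-K[0,2])/K[0,0]*d,-(v-K[1,2])/K[1,1]*d,-d],-1)
    return P@E[:3,:3].T+E[:3,3]
E
python3 - <<'E'
from h import *
p,d,K,E=load('top0');q,e,K2,E2=load('scene0')
a=cv2.resize(p[105:215,145:345],(800,440)[0:2] if 0 else (545,300),interpolation=cv2.INTER_CUBIC)
b=cv2.resize(q[175:295,150:370],(545,297),interpolation=cv2.INTER_CUBIC)
cv2.imwrite('pics/crop.png',np.vstack([a,b])[...,::-1])
T=cloud(d,K,E);S=cloud(e,K2,E2)
np.set_printoptions(precision=4,suppress=True)
for n,(u,v) in dict(pad=(286,195),handle=(274,200),eye=(262,204),marker=(190,197),cap=(205,194),boardc=(275,145),table=(250,205),peg=(270,140)).items(): print(n,T[v,u])
for n,(u,v) in dict(pad=(218,197),handle=(238,197),eye=(253,196),marker=(325,221),boardc=(215,240),clip=(337,270),table=(260,215)).items(): print(n,S[v,u])
E
```

```text
pad [ 0.4407 -0.191   0.025 ]
handle [ 0.4219 -0.1434  0.0185]
eye [ 0.4086 -0.096   0.0015]
marker [0.4339 0.1889 0.0296]
cap [0.4458 0.13   0.0283]
boardc [ 0.6308 -0.1471  0.0785]
table [ 0.404  -0.0478  0.0067]
peg [ 0.643  -0.1265  0.105 ]
pad [ 0.4496 -0.189   0.0174]
handle [ 0.4329 -0.1297  0.017 ]
eye [ 0.4039 -0.0891 -0.0011]
marker [0.4556 0.1419 0.0273]
boardc [ 0.6304 -0.1336  0.0856]
clip [0.594  0.1964 0.0136]
table [ 0.4686 -0.05    0.0006]
```

View pics/crop.png

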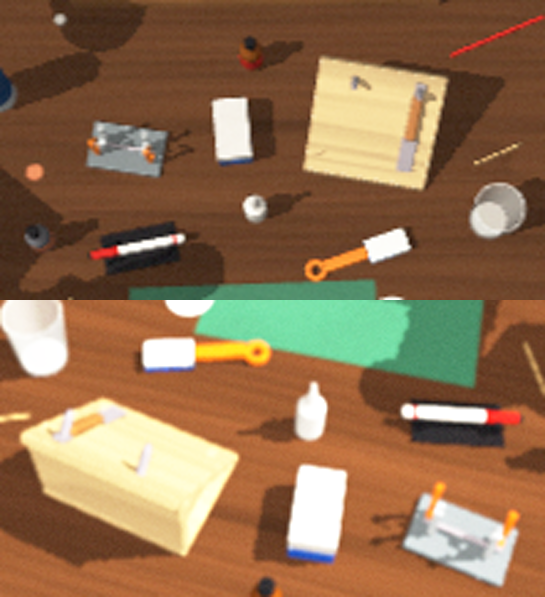

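The crop confirms the choices: the plywood rest has its free peg near crop (357,82) and the scraper on the other peg, the paddle eye is at (316,270), and the marker has its red cap on the left. In the scene crop the clip's orange noses are at (437,500) and (508,528). Next I'll compute a first move over the marker and clip for the wrist view.

```bash
cat >> h.py <<'E'
from scipy.linalg import logm,expm
from scipy.spatial.transform import Rotation as Ro
def rotY(deg,):  # tool down with closing axis y at world heading deg
    a=np.radians(deg);y=np.array([np.cos(a),np.sin(a),0]);z=np.array([0,0,-1.]);return np.c_[np.cross(y,z),y,z]
def row(s,pos,R,n=None):
    A=np.eye(4);A[:3,:3]=s['ee_rot'];A[:3,3]=s['tcp_pos'];B=np.eye(4);B[:3,:3]=R;B[:3,3]=pos
    U,_,V=np.linalg.svd(A[:3,:3]);A[:3,:3]=U@V
    M=np.linalg.inv(A)@B;L=np.real(logm(M))
    need=max(abs(M[:3,3]).max()/.025,np.degrees(Ro.from_matrix(M[:3,:3]).magnitude())/8)
    n=n or int(np.ceil(need*1.08+.01))
    D=np.real(expm(L/n));print('rows',n,np.round(np.r_[D[:3,3]/.025,np.degrees(Ro.from_matrix(D[:3,:3]).as_rotvec())/8],3))
    return D
E
python3 - <<'E'
from h import *
from station import r
s=r.sense();np.set_printoptions(precision=4,suppress=True)
c=r.get_calibration('wrist');E=c['extrinsics'];R=s['ee_rot']
print('cam in tool',R.T@(E[:3,3]-s['tcp_pos']),R.T@E[:3,:3],c['mtx'])
row(s,[.48,.17,.30],rotY(-171),20);row(s,[.48,.17,.30],rotY(9))
E
```

```text
cam in tool [ 0.0712 -0.0003 -0.1619] [[-0.0001  0.9657  0.2596]
 [ 1.      0.0005 -0.0014]
 [-0.0015  0.2596 -0.9657]] [[287.9315   0.     257.2424]
 [  0.     287.9315 190.8992]
 [  0.       0.       1.    ]]
rows 20 [ 0.982  0.155 -0.157  0.001 -0.     0.367]
rows 17 [-0.094  1.354 -0.183  0.001  0.001 -0.891]
```

Call:
jog_arm(
  plan="0.98 0.155 -0.157 0 0 0.367 -1;0.98 0.155 -0.157 0 0 0.367 -1;0.98 0.155 -0.157 0 0 0.367 -1;0.98 0.155 -0.157 0 0 0.367 -1;0.98 0.155 -0.157 0 0 0.367 -1;0.98 0.155 -0.157 0 0 0.367 -1;0.98 0.155 -0.157 0 0 0.367 -1;0.98 0.155 -0.157 0 0 0.367 -1;0.98 0.155 -0.157 0 0 0.367 -1;0.98 0.155 -0.157 0 0 0.367 -1",
)

```text
time_s: 1.1
tcp_pos: [0.4119, 0.4058, 0.2613]
ee_rot: [[0.62, -0.785, -0.001], [-0.785, -0.62, -0.001], [0.0, 0.001, -1.0]]
wrist_force: [1.4, 0.1, -0.4]
gripper_width: 1.001
gripper_force: 0.0
```

Call:
jog_arm(
  plan="0.98 0.155 -0.157 0 0 0.367 -1;0.98 0.155 -0.157 0 0 0.367 -1;0.98 0.155 -0.157 0 0 0.367 -1;0.98 0.155 -0.157 0 0 0.367 -1;0.98 0.155 -0.157 0 0 0.367 -1;0.98 0.155 -0.157 0 0 0.367 -1;0.98 0.155 -0.157 0 0 0.367 -1;0.98 0.155 -0.157 0 0 0.367 -1;0.98 0.155 -0.157 0 0 0.367 -1;0.98 0.155 -0.157 0 0 0.367 -1",
)

```text
time_s: 2.1
tcp_pos: [0.4799, 0.1701, 0.3007]
ee_rot: [[0.155, -0.988, -0.001], [-0.988, -0.155, -0.0], [0.0, 0.001, -1.0]]
wrist_force: [-0.4, -0.2, -0.0]
gripper_width: 1.003
gripper_force: 0.0
```

```bash
cat > shot.py <<'E'
import sys
from station import r
from h import *
n=sys.argv[1];cam=sys.argv[2] if len(sys.argv)>2 else 'wrist'
s=r.sense();c=r.get_calibration(cam);p,d=r.capture(cam)
cv2.imwrite(f'pics/{n}.png',p[...,::-1]);np.savez(n+'.npz',p=p,d=d,mtx=c['mtx'],extrinsics=c['extrinsics'])
print(s['time_s'],s['tcp_pos'],s['gripper_width'],s['wrist_force'])
E
python3 shot.py w1
```

```text
2.1 [0.47991607 0.17013867 0.30069821] 1.003180357076972 [-0.35861974 -0.17806158 -0.03838652]
```

View pics/w1.png

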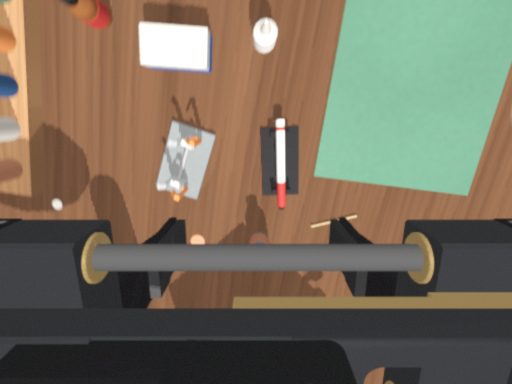

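The wrist view shows the marker from (281,120) to (281,206) with its red cap at the bottom. The grey clip is centred near (186,160), with orange noses at about (193,143) and (179,192).

```bash
python3 - <<'E'
from h import *
np.set_printoptions(precision=4,suppress=True)
p,d,K,E=load('w1');W=cloud(d,K,E)
# marker: white/red region
sub=np.zeros(d.shape,bool);sub[112:212,262:300]=1
hsv=cv2.cvtColor(p,cv2.COLOR_RGB2HSV);v,u=np.mgrid[:384,:512]
white=(hsv[...,1]<70)&(hsv[...,2]>150);red=((hsv[...,0]<8)|(hsv[...,0]>172))&(hsv[...,1]>150)&(hsv[...,2]>100)
m=sub&(white|red);print(m.sum(),'z',np.percentile(W[m][:,2],[5,50,90]))
# rays to axis plane z=.0205
def ray(u,v,z):
    D=E[:3,:3]@np.array([(u-K[0,2])/K[0,0],-(v-K[1,2])/K[1,1],-1]);t=(z-E[2,3])/D[2];return E[:3,3]+t*D
Q=np.array([ray(a,b,.0205) for a,b in zip(u[m],v[m])])
c=Q.mean(0);w=np.linalg.svd(Q-c)[2][0];w=w*np.sign(w[1]);t=(Q-c)@w;print('marker mid',c+w*(t.min()+t.max())/2,w,'ang',np.degrees(np.arctan2(w[1],w[0])),'len',np.ptp(t),'redside',(W[sub&red].mean(0)-c)@w)
# table check
for a,b in((230,100),(230,200),(130,120)):print('table',W[b,a])
# clip
reg=np.zeros_like(sub);reg[112:208,145:225]=1
base=reg&(abs(W[...,2]-.008)<.006)&(hsv[...,1]<60)
q=[ray(a,b,.008) for a,b in zip(u[reg&(hsv[...,1]<70)&(hsv[...,2]>90)],v[reg&(hsv[...,1]<70)&(hsv[...,2]>90)])]
q=np.array(q)[:,:2].astype(np.float32);print('rect',cv2.minAreaRect(q*1000))
org=reg&(hsv[...,0]>4)&(hsv[...,0]<20)&(hsv[...,1]>190)&(hsv[...,2]>150)
n,l,st,ce=cv2.connectedComponentsWithStats(org.astype(np.uint8))
for i in range(1,n):
  if st[i,4]>8:print('orange',ce[i],st[i,4],W[l==i].mean(0),np.percentile(W[l==i],[5,95],0).ravel())
big=cv2.resize(p[110:210,145:305],(800,500),interpolation=cv2.INTER_CUBIC);cv2.imwrite('pics/w1c.png',big[...,::-1])
E
```

```text
738 z [0.0027 0.025  0.0268]
marker mid [0.4433 0.1689 0.0205] [-0.1909  0.9816 -0.    ] ang 101.0038750306757 len 0.13931917135745717 redside 0.05329800831931221
table [ 0.5351  0.0861 -0.0006]
table [0.514  0.2448 0.    ]
table [0.685  0.1398 0.0001]
rect ((593.6964721679688, 190.86782836914062), (116.6563720703125, 71.71793365478516), 80.44170379638672)
```

View pics/w1c.png

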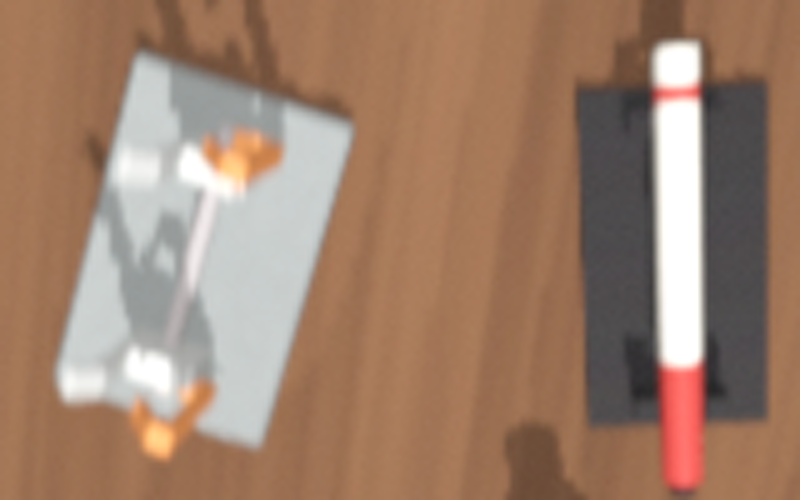

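The crop shows the clip's tall tines on the left at (135,165) and (80,382), and its orange noses from the right at (240,155) and (165,435). So clip +x is image left (about world +x) and clip +y is image down (about world +y). The marker's red cap points down, towards +y. I'll fit the clip base edges precisely.

```bash
cat > clipfit.py <<'E'
from h import *
from scipy.optimize import least_squares
import sys
np.set_printoptions(precision=4,suppress=True)
def clipfit(name,c0,a0,show=1):
    p,d,K,E=load(name);W=cloud(d,K,E)
    Sat=cv2.GaussianBlur(cv2.cvtColor(p,cv2.COLOR_RGB2HSV)[...,1],(3,3),0).astype(float)
    def proj(P):
        q=(P-E[:3,3])@E[:3,:3];return np.c_[K[0,0]*q[:,0]/-q[:,2]+K[0,2],K[1,1]*q[:,1]/q[:,2]+K[1,2]]
    c=np.array([*c0,np.radians(a0)])
    def edge(c,side,t,off):
        a,b=np.array([[35,0],[0,55]])/1000
        loc={'-x':np.c_[0*t-.035-off,t*.055],'-y':np.c_[t*.035,0*t-.055-off],'+y':np.c_[t*.035,0*t+.055+off],'+x':np.c_[0*t+.035+off,t*.055]}[side]
        ex=np.array([np.cos(c[2]),np.sin(c[2])]);ey=np.array([-ex[1],ex[0]])
        return np.c_[c[:2]+loc[:,:1]*ex+loc[:,1:]*ey,np.full(len(t),.008)]
    offs=np.arange(-.012,.0121,.0005)
    for it in range(6):
        rows=[]
        for side,T in(('-x',np.linspace(-.85,.85,40)),('-y',np.linspace(-.85,.85,30)),('+y',np.linspace(-.9,-.5,12)),('+x',np.linspace(-.5,.4,20))):
            I=np.array([cv2.remap(Sat.astype(np.float32),*[x.astype(np.float32)[:,None] for x in proj(edge(c,side,T,o)).T],cv2.INTER_LINEAR)[:,0] for o in offs])
            g=np.gradient(I,axis=0);k=g.argmax(0);
            for j in range(len(T)):
                if g[k[j],j]>4:
                    w=np.clip(g[:,j],0,None)*(abs(np.arange(len(offs))-k[j])<=4);rows.append((side,T[j],(w@offs)/w.sum()))
        def res(x):
            ex=np.array([np.cos(c[2]),np.sin(c[2])]);ey=np.array([-ex[1],ex[0]]);out=[]
            for s,t,o in rows:
                n=ex if 'x' in s else ey; n=n*(1 if s[0]=='+' else -1)
                lv=.055*t*ey-.035*ex if s=='-x' else .055*t*ey+.035*ex if s=='+x' else .035*t*ex+(.055 if s=='+y' else -.055)*ey
                out.append(((x[:2]+x[2]*np.array([-lv[1],lv[0]]))@n-o)*1000)
            return out
        sol=least_squares(res,[0,0,0],loss='soft_l1',f_scale=.5);c=c+sol.x
    rs=np.array(res([0,0,0]));
    for s in('-x','-y','+y','+x'):
        k=[q[0]==s for q in rows];print(s,sum(k),'resid mm med',np.median(rs[k]) if any(k) else None)
    print('clip',c[:2],'ang',np.degrees(c[2]))
    return c
if __name__=='__main__':
    clipfit('w1',[.59,.19],-10)
E
python3 clipfit.py; python3 - <<'E'
from h import *
np.set_printoptions(precision=4,suppress=True)
p,d,K,E=load('w1');W=cloud(d,K,E)
for z0,z1 in((.055,.075),(.038,.046),(.03,.036)):
    k=(W[...,2]>z0)&(W[...,2]<z1);k[:110]=0;k[212:]=0;k[:,:140]=0;k[:,230:]=0
    n,l,st,ce=cv2.connectedComponentsWithStats(k.astype(np.uint8))
    for i in range(1,n):
        if st[i,4]>3:print(z0,ce[i],st[i,4],np.median(W[l==i],0),p[l==i].mean(0))
E
```

```text
-x 40 resid mm med -0.3317806471842808
-y 30 resid mm med -0.35741343196741293
+y 12 resid mm med -2.4857545836385633
+x 20 resid mm med -1.037916919959644
clip [0.5927 0.1881] ang -9.920936188888021
0.055 [172.6604 144.0377] 53 [0.5994 0.1574 0.0644] [231.3396 233.0566 230.3396]
0.055 [190.7069 143.8103] 58 [0.5739 0.1533 0.0668] [242.0517 196.9483 153.431 ]
0.055 [161.8333 186.625 ] 48 [0.6094 0.22   0.064 ] [225.9375 224.0417 219.9792]
0.055 [176.5517 196.6552] 58 [0.5871 0.2315 0.0649] [230.2931 165.7241 105.7759]
0.038 [179.2 142.1] 10 [0.5956 0.1561 0.0424] [197.3 199.1 196.2]
0.038 [197.2857 142.4286] 7 [0.5697 0.1521 0.0422] [204.5714 145.7143 104.7143]
0.038 [190.1667 148.3333] 6 [0.5797 0.1632 0.0417] [242.1667 239.6667 234.5   ]
0.038 [168.1818 182.8182] 11 [0.6065 0.2175 0.0436] [192.3636 194.2727 191.4545]
0.038 [179.8182 186.9091] 11 [0.5893 0.2235 0.0414] [210.8182 206.3636 201.0909]
0.038 [183.1818 192.8182] 11 [0.5833 0.2301 0.0414] [196.3636 139.6364 100.6364]
0.03 [183.7143 144.1143] 35 [0.5919 0.1602 0.033 ] [248.8571 248.9714 247.2   ]
0.03 [198.2857 142.1429] 7 [0.57   0.1528 0.0344] [205.7143 152.8571 116.4286]
0.03 [175.6765 183.9265] 68 [0.5987 0.2218 0.0328] [237.0882 234.1765 230.5588]
```

```bash
python3 - <<'E'
from h import *
from station import r
row(r.sense(),[.4433,.1689,.16],rotY(-169),10)
E
```

```text
rows 10 [-0.03   0.143  0.567  0.    -0.001 -0.028]
```

Call:
jog_arm(
  plan="-0.04 0.2 0.81 0 0 -0.04 -0.4;-0.04 0.2 0.81 0 0 -0.04 -0.4;-0.04 0.2 0.81 0 0 -0.04 -0.4;-0.04 0.2 0.81 0 0 -0.04 -0.4;-0.04 0.2 0.81 0 0 -0.04 -0.4;-0.04 0.2 0.81 0 0 -0.04 -0.4;-0.04 0.2 0.81 0 0 -0.04 -0.4;0 0 0 0 0 0 -0.4;0 0 0 0 0 0 -0.4;0 0 0 0 0 0 -0.4",
)

```text
time_s: 3.15
tcp_pos: [0.4454, 0.1726, 0.1604]
ee_rot: [[0.196, -0.981, 0.002], [-0.981, -0.196, 0.001], [-0.001, -0.002, -1.0]]
wrist_force: [0.6, 0.2, -0.5]
gripper_width: 0.696
gripper_force: 0.0
```

```bash
python3 shot.py w2; python3 - <<'E'
from h import *
from clipfit import clipfit
from station import r
clipfit('w2',[.5927,.1881],-9.9)
p,d,K,E=load('w2');W=cloud(d,K,E)
hsv=cv2.cvtColor(p,cv2.COLOR_RGB2HSV)
loc=(W[...,:2]-[.5927,.1881]);a=np.radians(-9.9);lx=loc@[np.cos(a),np.sin(a)];ly=loc@[-np.sin(a),np.cos(a)]
for s in(-1,1):
  for nm,k in dict(floor=(abs(W[...,2]-.0335)<.0025)&(abs(lx)<.012),tall=(W[...,2]>.06)&(lx>.004)&(lx<.03),short=(abs(W[...,2]-.042)<.0025)&(lx<-.004)&(lx>-.02),nose=(W[...,2]>.06)&(lx<.0)&(lx>-.04)).items():
    k=k&(abs(ly-s*.034)<.014)
    if k.sum()>4:print(s,nm,k.sum(),'lx',np.percentile(lx[k],[5,50,95]),'ly',np.percentile(ly[k],[5,50,95]))
# marker in view
m=(abs(W[...,2]-.025)<.004)&(np.hypot(*(W[...,:2]-[.4433,.1689]).transpose(2,0,1))<.075)&(W[...,0]>.40)
Q=W[m];c=Q.mean(0);w=np.linalg.svd(Q-c)[2][0];w*=np.sign(w[1]);print('marker',m.sum(),c,w,np.degrees(np.arctan2(w[1],w[0])),((Q-c)@w).min(),((Q-c)@w).max())
s=r.sense();row(s,[.4433,.1689,.008],rotY(-169),10)
E
```

```text
3.15 [0.44536016 0.17261681 0.16042717] 0.6960023428524146 [ 0.59298665  0.18123626 -0.45313655]
-x 40 resid mm med -0.19760300921780924
-y 30 resid mm med -0.01719703167627811
+y 2 resid mm med -5.572198993124511
+x 18 resid mm med -0.9147832924655108
clip [0.5921 0.1907] ang -9.468861801547623
-1 floor 46 lx [-0.0111  0.0076  0.0101] ly [-0.0325 -0.0279 -0.0249]
-1 tall 125 lx [0.009  0.0121 0.0158] ly [-0.0322 -0.0286 -0.0249]
-1 short 28 lx [-0.0169 -0.0158 -0.0079] ly [-0.0402 -0.0361 -0.0249]
-1 nose 112 lx [-0.017  -0.0143 -0.0091] ly [-0.0402 -0.0371 -0.0335]
1 floor 144 lx [-0.0113  0.0007  0.0085] ly [0.0312 0.0344 0.0389]
1 tall 103 lx [0.0092 0.0116 0.0152] ly [0.0314 0.0348 0.0393]
1 short 45 lx [-0.0173 -0.01   -0.0075] ly [0.0317 0.0377 0.0424]
marker 1714 [0.4441 0.1665 0.0249] [-0.1948  0.9809 -0.0011] 101.23056794522421 -0.06385453281788199 0.07629250971595783
rows 10 [ 0.013  0.012  0.61  -0.002  0.001  0.004]
```

View pics/w2.png

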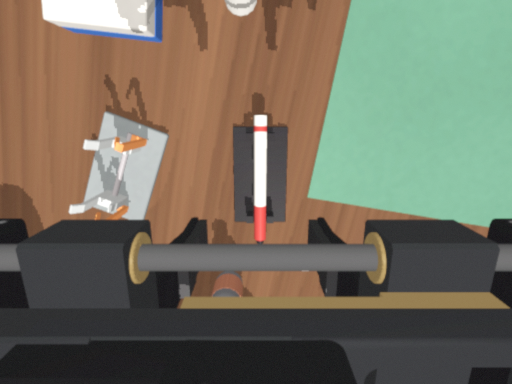

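The second wrist view shows the marker from (260,115) to (260,240), centred between the fingers, and the clip centred at about (120,165). Now I'll descend to grasp the marker.

Call:
jog_arm(
  plan="0 0.04 1 0 0 0 -0.4;0 0.04 1 0 0 0 -0.4;0 0 1 0 0 0 -0.4;0 0 1 0 0 0 -0.4;0 0 0.8 0 0 0 -0.4;0 0 0.6 0 0 0 -0.4;0 0 0.4 0 0 0 -0.4;0 0 0.28 0 0 0 -0.4;0 0 0 0 0 0 -0.4;0 0 0 0 0 0 -0.4",
)

```text
time_s: 4.2
tcp_pos: [0.443, 0.172, 0.0078]
ee_rot: [[0.196, -0.981, 0.001], [-0.981, -0.196, 0.001], [-0.0, -0.001, -1.0]]
wrist_force: [-0.3, -0.0, 1.1]
gripper_width: 0.698
gripper_force: 0.0
```

Call:
jog_arm(
  plan="0 0 0 0 0 0 0.3;0 0 0 0 0 0 1;0 0 0 0 0 0 1;0 0 0 0 0 0 1;0 0 0 0 0 0 1;0 0 0 0 0 0 1;0 0 0 0 0 0 1;0 0 0 0 0 0 1;0 0 -0.4 0 0 0 1;0 0 -0.8 0 0 0 1",
)

```text
time_s: 5.2
tcp_pos: [0.4414, 0.1709, 0.0369]
ee_rot: [[0.196, -0.981, -0.003], [-0.981, -0.196, -0.002], [0.002, 0.004, -1.0]]
wrist_force: [-0.6, 0.1, -0.4]
gripper_width: 0.135
gripper_force: 30.0
```

```bash
python3 - <<'E'
from h import *
from station import r
s=r.sense();print(s['tcp_pos']);row(s,[.5923,.1907,.10],rotY(170.5),10)
E
```

```text
[0.44143615 0.17085046 0.03689726]
rows 10 [-0.059 -0.609 -0.254  0.002 -0.002  0.26 ]
```

Call:
jog_arm(
  plan="-0.06 -0.61 -0.6 0 0 0.26 1;-0.06 -0.61 -0.6 0 0 0.26 1;-0.06 -0.61 -0.6 0 0 0.26 1;-0.06 -0.61 -0.6 0 0 0.26 1;-0.06 -0.61 -0.14 0 0 0.26 1;-0.06 -0.61 0 0 0 0.26 1;-0.06 -0.61 0 0 0 0.26 1;-0.06 -0.61 0 0 0 0.26 1;-0.06 -0.61 0 0 0 0.26 1;-0.06 -0.61 0 0 0 0.26 1",
)

```text
time_s: 6.2
tcp_pos: [0.5939, 0.1916, 0.1014]
ee_rot: [[-0.166, -0.986, -0.0], [-0.986, 0.166, -0.0], [0.0, 0.0, -1.0]]
wrist_force: [0.0, -0.3, 0.0]
gripper_width: 0.14
gripper_force: 30.0
```

Call:
jog_arm(
  plan="0 0 0 0 0 0 1;0 0 0 0 0 0 1;0 0 0 0 0 0 1;0 0 0 0 0 0 1;0 0 0 0 0 0 1;0 0 0 0 0 0 1;0 0 0 0 0 0 1;0 0 0 0 0 0 1;0 0 0 0 0 0 1;0 0 0 0 0 0 1",
)

```text
time_s: 7.2
tcp_pos: [0.5935, 0.1917, 0.1008]
ee_rot: [[-0.165, -0.986, -0.0], [-0.986, 0.165, -0.0], [0.0, 0.0, -1.0]]
wrist_force: [0.2, -0.8, 0.2]
gripper_width: 0.139
gripper_force: 30.0
```

```bash
python3 shot.py w3; python3 - <<'E'
from h import *
from station import r
np.set_printoptions(precision=4,suppress=True)
s=r.sense();print(s['wrist_force']);row(s,[.5923,.1907,.10],rotY(170.5),10)
p,d,K,E=load('w3');W=cloud(d,K,E)
loc=(W[...,:2]-[.5923,.1907]);a=np.radians(-9.5);lx=loc@[np.cos(a),np.sin(a)];ly=loc@[-np.sin(a),np.cos(a)]
k=(W[...,2]>.1)&(W[...,2]<.13)&(abs(lx)<.015)&(ly<-.015)&(ly>-.09)
if k.sum()>20:
  for lo in np.arange(-.09,-.01,.01):
    q=k&(ly>=lo)&(ly<lo+.01)
    if q.sum()>5:print(lo,q.sum(),'lx mid',(np.percentile(lx[q],3)+np.percentile(lx[q],97))/2,'ztop',np.percentile(W[q][:,2],95))
for nm,k in dict(tall=(W[...,2]>.06)&(W[...,2]<.075)&(lx>.004)&(lx<.03),nose=(W[...,2]>.055)&(W[...,2]<.075)&(lx<.0)&(lx>-.04)).items():
  for sg in(-1,1):
    q=k&(abs(ly-sg*.034)<.014)
    if q.sum()>4:print(sg,nm,q.sum(),'lx',np.percentile(lx[q],[5,50,95]),'ly',np.percentile(ly[q],[5,50,95]))
E
```

```text
7.2 [0.59354555 0.1916998  0.10077397] 0.1390193149986123 [ 0.23453543 -0.80370113  0.16207455]
[-0.8179  1.0072 -0.6356]
rows 10 [ 0.005  0.004  0.003  0.     0.    -0.   ]
-0.07 441 lx mid 0.0014063194280828292 ztop 0.1205101511081747
-0.06000000000000001 526 lx mid 0.0011553504438427268 ztop 0.1206996149450229
-0.05000000000000002 488 lx mid 0.0011045845394824722 ztop 0.1204620335790251
-0.04000000000000002 453 lx mid 0.0013781069234601487 ztop 0.12062239175290207
-0.030000000000000027 434 lx mid 0.0013902276512136637 ztop 0.12066982590089342
-0.02000000000000003 212 lx mid 0.0012974146687078024 ztop 0.1203559712287412
-1 tall 133 lx [0.0102 0.0134 0.0168] ly [-0.0347 -0.031  -0.0272]
-1 nose 152 lx [-0.016  -0.0121 -0.008 ] ly [-0.0422 -0.0394 -0.0357]
```

View pics/w3.png

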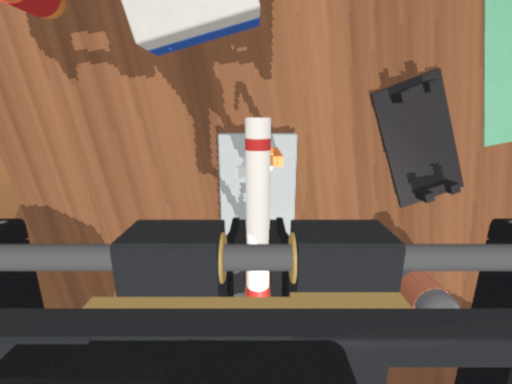

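The marker is held in line above the clip, with its end at (258,120). Its offset of 1.3 mm matches that of the clip measured in the same view, so it is on line. I'll press it down next.

Call:
jog_arm(
  plan="0 0 0.5 0 0 0 1;0 0 0.5 0 0 0 1;0 0 0.3 0 0 0 1;0 0 0.25 0 0 0 1;0 0 0.2 0 0 0 1;0 0 0.2 0 0 0 1;0 0 0.2 0 0 0 1;0 0 0.15 0 0 0 1;0 0 0.1 0 0 0 1;0 0 0 0 0 0 1",
)

```text
time_s: 8.25
tcp_pos: [0.5944, 0.1921, 0.0413]
ee_rot: [[-0.165, -0.986, 0.002], [-0.986, 0.165, 0.001], [-0.001, -0.002, -1.0]]
wrist_force: [1.8, 1.1, 2.0]
gripper_width: 0.137
gripper_force: 30.0
```

Call:
jog_arm(
  plan="0 0 0.1 0 0 0 1;0 0 0.1 0 0 0 1;0 0 0.1 0 0 0 1;0 0 0.08 0 0 0 1;0 0 0.06 0 0 0 1;0 0 0.06 0 0 0 1;0 0 0.04 0 0 0 1;0 0 0.02 0 0 0 1;0 0 0 0 0 0 1;0 0 0 0 0 0 1",
)

```text
time_s: 9.25
tcp_pos: [0.5934, 0.1917, 0.0268]
ee_rot: [[-0.165, -0.986, -0.0], [-0.986, 0.165, 0.0], [-0.0, 0.0, -1.0]]
wrist_force: [-0.5, -0.2, 1.4]
gripper_width: 0.138
gripper_force: 30.0
```

```bash
python3 - <<'E'
from h import *
from station import r
np.set_printoptions(precision=4,suppress=True)
p,d,K,E=load('w2')
E
python3 shot.py w4; python3 - <<'E'
from h import *
np.set_printoptions(precision=4,suppress=True)
p,d,K,E=load('w4');W=cloud(d,K,E)
loc=(W[...,:2]-[.5923,.1907]);a=np.radians(-9.5);lx=loc@[np.cos(a),np.sin(a)];ly=loc@[-np.sin(a),np.cos(a)]
k=(W[...,2]>.04)&(W[...,2]<.06)&(abs(lx)<.010)
for lo in np.arange(-.09,-.01,.01):
    q=k&(ly>=lo)&(ly<lo+.01)
    if q.sum()>5:print(lo,q.sum(),'lx mid',(np.percentile(lx[q],3)+np.percentile(lx[q],97))/2,'ztop',np.percentile(W[q][:,2],95))
E
```

```text
9.25 [0.59342811 0.19170136 0.02680379] 0.1380190501346693 [-0.46865995 -0.24627743  1.41031089]
-0.07 441 lx mid 0.0012741556240460986 ztop 0.04672886533617404
-0.06000000000000001 526 lx mid 0.00105005821449441 ztop 0.04674986853855944
-0.05000000000000002 545 lx mid 0.0009713946728804779 ztop 0.056017707176841215
-0.04000000000000002 477 lx mid 0.0024760558614250272 ztop 0.058928916421179166
-0.030000000000000027 489 lx mid 0.0009928447099620623 ztop 0.04697295859489519
-0.02000000000000003 420 lx mid 0.0010907808308681412 ztop 0.04654480828891346
```

The marker's top is at z 0.0467, so its axis is at 0.040, which is home. I'll release it and back off upward.

Call:
jog_arm(
  plan="0 0 0.03 0 0 0 1;0 0 0 0 0 0 1;0 0 0 0 0 0 0.3;0 0 0 0 0 0 0.3;0 0 0 0 0 0 0.3;0 0 -0.3 0 0 0 0.3;0 0 -0.7 0 0 0 0.3;0 0 -1 0 0 0 0.3;0 0 -1 0 0 0 -0.2;0 0 -1 0 0 0 -0.4",
)

```text
time_s: 10.3
tcp_pos: [0.5936, 0.1917, 0.1274]
ee_rot: [[-0.165, -0.986, 0.0], [-0.986, 0.165, 0.0], [-0.0, -0.0, -1.0]]
wrist_force: [-0.3, -0.8, 0.1]
gripper_width: 0.455
gripper_force: 0.0
```

```bash
python3 - <<'E'
from h import *
from station import r
# paddle first estimate from scene/top
np.set_printoptions(precision=4,suppress=True)
for n,(r0,r1,c0,c1) in dict(scene0=(185,207,203,264),top0=(186,212,252,300)).items():
    p,d,K,E=load(n);W=cloud(d,K,E);hsv=cv2.cvtColor(p,cv2.COLOR_RGB2HSV);m=np.zeros(d.shape,bool);m[r0:r1,c0:c1]=1
    o=m&(hsv[...,0]>8)&(hsv[...,0]<25)&(hsv[...,1]>180)&(hsv[...,2]>150);w=m&(hsv[...,1]<60)&(hsv[...,2]>150)
    print(n,o.sum(),w.sum(),'orange',W[o].mean(0),'white',W[w].mean(0))
s=r.sense();print(s['tcp_pos'])
row(s,[.50,-.10,.28],rotY(180+80),None)
row(s,[.50,-.10,.28],rotY(80),None)
E
```

```text
scene0 174 234 orange [ 0.4202 -0.1138  0.0067] white [ 0.4467 -0.1911  0.0176]
top0 128 133 orange [ 0.4164 -0.1156  0.0258] white [ 0.4422 -0.1933  0.0297]
[0.5936 0.1917 0.1274]
rows 14 [ 0.626  0.742 -0.436 -0.    -0.    -0.799]
rows 14 [ 0.809 -0.54  -0.436 -0.     0.     0.808]
```

```bash
python3 - <<'E'
from station import r
import numpy as np
print(np.round(r.sense()['joints'],1))
E
```

```text
[ 32.7  26.4  -7.1   0.  -56.5 -42.2]
```

```bash
python3 - <<'E'
from h import *
from station import r
row(r.sense(),[.51,-.06,.30],rotY(-160),11)
E
```

```text
rows 11 [ 0.902  0.37  -0.628 -0.     0.    -0.335]
```

Call:
jog_arm(
  plan="0.5 0.2 -1 0 0 -0.2 -0.4;0.9 0.37 -1 0 0 -0.34 -0.4;0.9 0.37 -0.8 0 0 -0.34 -0.4;0.9 0.37 -0.8 0 0 -0.34 -0.4;0.9 0.37 -0.7 0 0 -0.34 -0.4;0.9 0.37 -0.6 0 0 -0.34 -0.4;0.9 0.37 -0.5 0 0 -0.34 -0.4;0.9 0.37 -0.5 0 0 -0.34 -0.4;0.9 0.37 -0.4 0 0 -0.34 -0.4;0.9 0.37 -0.4 0 0 -0.34 -0.4",
)

```text
time_s: 11.3
tcp_pos: [0.514, -0.0257, 0.2947]
ee_rot: [[0.287, -0.958, 0.001], [-0.958, -0.287, 0.0], [0.0, -0.001, -1.0]]
wrist_force: [0.8, -0.0, 0.6]
gripper_width: 0.702
gripper_force: 0.0
```

Call:
jog_arm(
  plan="0.9 0.37 -0.2 0 0 -0.34 -0.4;0.4 0.17 0 0 0 -0.14 -0.4;0 0 0 0 0 0 -0.4;0 0 0 0 0 0 -0.4;0 0 0 0 0 0 -0.4;0 0 0 0 0 0 -0.4;0 0 0 0 0 0 -0.4;0 0 0 0 0 0 -0.4;0 0 0 0 0 0 -0.4;0 0 0 0 0 0 -0.4",
)

```text
time_s: 12.3
tcp_pos: [0.5113, -0.0598, 0.2985]
ee_rot: [[0.349, -0.937, -0.0], [-0.937, -0.349, 0.0], [-0.0, 0.0, -1.0]]
wrist_force: [-0.3, 0.7, 0.2]
gripper_width: 0.699
gripper_force: 0.0
```

```bash
python3 shot.py w5
```

```text
12.3 [ 0.51134075 -0.05976281  0.29851303] 0.6986453793779899 [-0.34487789  0.65321482  0.2488501 ]
```

View pics/w5.png

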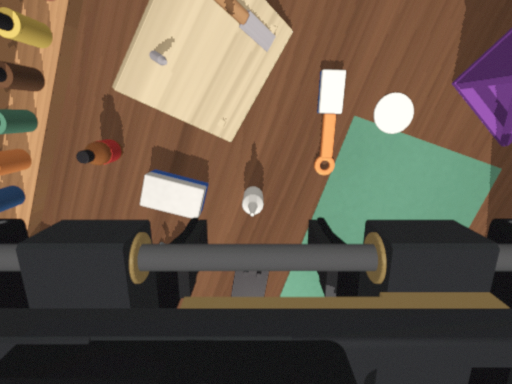

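The view shows the paddle, with its eye at (325,165) and pad at (332,92), the free peg at (158,58), the scraper at (255,30) and the glue at (252,202). I'll measure each of them.

```bash
cat > m.py <<'E'
from h import *
np.set_printoptions(precision=4,suppress=True)
p,d,K,E=load('w5');W=cloud(d,K,E);hsv=cv2.cvtColor(p,cv2.COLOR_RGB2HSV)
# board plane (RANSAC-lite: start from a clean patch)
v,u=np.mgrid[:384,:512];k=(abs(u-200)<35)&(abs(v-80)<25);
for i in range(4):
    Q=W[k];c=Q.mean(0);n=np.linalg.svd(Q-c,full_matrices=False)[2][2];n*=np.sign(n[2])
    k=(abs((W-c)@n)<.0015)&(u>110)&(u<295)&(v<142)
print('normal',n,'tilt',np.degrees(np.arccos(n[2])),k.sum())
bx=np.array([-n[0],-n[1],0]);bx=bx-n*(bx@n);bx/=np.linalg.norm(bx);by=np.cross(n,bx);print('board x',bx,'heading',np.degrees(np.arctan2(bx[1],bx[0])))
h=(W-c)@n;g=(abs(u-158)<16)&(abs(v-57)<14)&(h>.003)&(h<.04)
Q=W[g]-c;a=Q@bx;b=Q@by;hh=h[g]
for lo,hi in((.003,.01),(.01,.018),(.018,.026),(.026,.038)):
    q=(hh>=lo)&(hh<hi);print(lo,q.sum(),a[q].mean(),b[q].mean(),np.ptp(b[q]) if q.any() else 0,np.ptp(a[q]) if q.any() else 0)
print('maxh',hh.max())
print('cam dir in board',[float((E[:3,3]-W[57,158])@x) for x in(bx,by,n)])
# extents of board
Q=W[k]-c;print('x ext',np.percentile(Q@bx,[.2,99.8]),'y ext',np.percentile(Q@by,[.2,99.8]))
o=(hsv[...,0]>8)&(hsv[...,0]<25)&(hsv[...,1]>180)&(hsv[...,2]>150)&(abs(u-327)<18)&(v>105)&(v<180)
w=(abs(u-332)<18)&(v>62)&(v<120)&(W[...,2]>.019)
def ray(uu,vv,z):
    D=np.stack([(uu-K[0,2])/K[0,0],-(vv-K[1,2])/K[1,1],-np.ones(len(uu))],1)@E[:3,:3].T;return E[:3,3]+D*((z-E[2,3])/D[:,2])[:,None]
print('pad z',np.median(W[w][:,2]),w.sum(),'orange z',np.percentile(W[o][:,2],[5,50,95]))
rect=cv2.minAreaRect((W[w][:,:2]*1000).astype(np.float32));print('pad rect',rect,cv2.boxPoints(rect))
ring=o&(W[...,2]>.005)&(W[...,2]<.0125)&(v>148);P=ray(u[ring].astype(float),v[ring].astype(float),.010)
cc=P.min(0)/2+P.max(0)/2;(x0,y0),rad=cv2.minEnclosingCircle((P[:,:2]*1000).astype(np.float32));print('ring',ring.sum(),P.mean(0),x0,y0,rad)
hd=o&(W[...,2]>.015);H=W[hd];hc=H.mean(0);hw=np.linalg.svd(H[:,:2]-hc[:2],full_matrices=False)[2][0];hw*=np.sign(hw[1]);print('handle',hc,hw,np.degrees(np.arctan2(hw[1],hw[0])),np.ptp((H[:,:2]-hc[:2])@hw))
gl=(abs(u-252)<14)&(abs(v-200)<18)&(W[...,2]>.03)&(W[...,2]<.12);print('glue',np.median(W[gl],0),W[gl].min(0),W[gl].max(0))
E
python3 m.py
```

```text
normal [-0.7415  0.5868  0.3254] tilt 71.01167244094151 704
board x [ 0.2552 -0.2019  0.9456] heading -38.354673680951215
0.003 0 nan nan 0 0
0.01 0 nan nan 0 0
0.018 0 nan nan 0 0
0.026 0 nan nan 0 0m.py:14: RuntimeWarning: Mean of empty slice.
  q=(hh>=lo)&(hh<hi);print(lo,q.sum(),a[q].mean(),b[q].mean(),np.ptp(b[q]) if q.any() else 0,np.ptp(a[q]) if q.any() else 0)
  ret = ret.dtype.type(ret / rcount)
Traceback (most recent call last):
  File "m.py", line 15, in <module>
    print('maxh',hh.max())
                 ~~~~~~^^
ValueError: zero-size array to reduction operation maximum which has no identity
```

```bash
python3 - <<'E'
s=open('m.py').read()
a=s.index("for i in range(4):");b=s.index("print('normal'")
s=s[:a]+"""reg=(u>118)&(u<285)&(v>2)&(v<132)&(d>0)&(W[...,2]>.015)&(W[...,2]<.15);A=W[reg];rng=np.random.default_rng(0);best=0
for i in range(400):
    t=A[rng.choice(len(A),3,False)];nn=np.cross(t[1]-t[0],t[2]-t[0]);L=np.linalg.norm(nn)
    if L<1e-5:continue
    nn/=L;m_=(abs((A-t[0])@nn)<.0015).sum()
    if m_>best:best=m_;n,c=nn*np.sign(nn[2]),t[0]
for i in range(4):
    k=reg&(abs((W-c)@n)<.002);Q=W[k];c=Q.mean(0);n=np.linalg.svd(Q-c,full_matrices=False)[2][2];n*=np.sign(n[2])
"""+s[b:]
open('m.py','w').write(s)
E
python3 m.py
```

```text
normal [-0.6578  0.1182  0.7438] tilt 41.93989574478693 14425
board x [ 0.7321 -0.1315  0.6684] heading -10.185768211870153
0.003 20 0.06074475960349161 0.019983568186974585 0.00883040693907916 0.003524787798821219
0.01 28 0.06083054209718663 0.020191773363070386 0.009488866861390112 0.004182848261167521
0.018 39 0.06067759782515699 0.020043998075276608 0.009325791081221158 0.005750628668083235
0.026 67 0.05848296838771719 0.02050992337329778 0.008364275502476988 0.007394019919374717
maxh 0.034097067653845306
cam dir in board [0.12874559550937725, -0.0030340159892497482, 0.31723792154365915]
x ext [-0.0932  0.0789] y ext [-0.105   0.0728]Traceback (most recent call last):
  File "m.py", line 28, in <module>
    print('pad z',np.median(W[w][:,2]),w.sum(),'orange z',np.percentile(W[o][:,2],[5,50,95]))
                                                          ~~~~~~~~~~~~~^^^^^^^^^^^^^^^^^^^^^
    return _quantile_unchecked(
        a, q, axis, out, overwrite_input, method, keepdims, weights)
    return _ureduce(a,
                    func=_quantile_ureduce_func,
    ...<5 lines>...
                    overwrite_input=overwrite_input,
                    method=method)
    r = func(a, **kwargs)
    result = _quantile(arr,
                       quantiles=q,
    ...<2 lines>...
                       out=out,
                       weights=wgt)
    slices_having_nans = np.isnan(arr[-1, ...])
                                  ~~~^^^^^^^^^
IndexError: index -1 is out of bounds for axis 0 with size 0
```

```bash
sed -i "s/^o=.*/print(hsv[140,330],hsv[165,318],hsv[92,332]);o=(hsv[...,0]>4)\&(hsv[...,0]<25)\&(hsv[...,1]>150)\&(hsv[...,2]>170)\&(abs(u-327)<18)\&(v>105)\&(v<180)/" m.py; sed -i "s/^print('cam dir.*/F=c+.0572*bx+.02*by;print('foot',F,'tip',F+.033*n)/" m.py; python3 m.py
```

```text
normal [-0.6578  0.1182  0.7438] tilt 41.93989574478693 14425
board x [ 0.7321 -0.1315  0.6684] heading -10.185768211870153
0.003 20 0.06074475960349161 0.019983568186974585 0.00883040693907916 0.003524787798821219
0.01 28 0.06083054209718663 0.020191773363070386 0.009488866861390112 0.004182848261167521
0.018 39 0.06067759782515699 0.020043998075276608 0.009325791081221158 0.005750628668083235
0.026 67 0.05848296838771719 0.02050992337329778 0.008364275502476988 0.007394019919374717
maxh 0.034097067653845306
foot [ 0.6653 -0.146   0.1157] tip [ 0.6436 -0.1421  0.1402]
x ext [-0.0932  0.0789] y ext [-0.105   0.0728]
[ 14 145 255] [ 14 147 253] [ 30   4 255]
pad z 0.019435691540649724 69 orange z [0.004  0.0148 0.018 ]
pad rect ((487.83966064453125, -176.06283569335938), (123.16459655761719, 66.44207000732422), 17.45648956298828) [[ 419.1278 -162.8453]
 [ 439.0592 -226.2274]
 [ 556.5515 -189.2803]
 [ 536.6201 -125.8983]]
ring 42 [ 0.4124 -0.0901  0.01  ] 410.82196044921875 -91.66303253173828 15.255175590515137
handle [ 0.4252 -0.1324  0.0221] [-0.5096  0.8604] 120.63520221723785 0.08201896365413645
glue [ 0.4992 -0.0071  0.0534] [ 0.4823 -0.018   0.0305] [0.5131 0.0124 0.0953]
```

```bash
python3 - <<'E'
s=open('m.py').read()
a=s.index("print(hsv[140,330]")
s=s[:a]+"""o=(hsv[...,0]>8)&(hsv[...,0]<22)&(hsv[...,1]>105)&(hsv[...,2]>200)&(abs(u-327)<18)&(v>105)&(v<180)
w=(abs(u-332)<20)&(v>62)&(v<120)&(hsv[...,1]<45)&(hsv[...,2]>200)&(abs(W[...,2]-.018)<.006)
def ray(k,z):
    uu,vv=u[k],v[k];D=np.stack([(uu-K[0,2])/K[0,0],-(vv-K[1,2])/K[1,1],-np.ones(len(uu))],1)@E[:3,:3].T;return (E[:3,3]+D*((z-E[2,3])/D[:,2])[:,None])[:,:2]
print(o.sum(),w.sum())
P=ray(w,.018);rect=cv2.minAreaRect((P*1000).astype(np.float32));print('pad',rect,P.mean(0))
ring=o&(v>152);R=ray(ring,.010);(x0,y0),rad=cv2.minEnclosingCircle((R*1000).astype(np.float32));print('ring',ring.sum(),x0,y0,rad)
hd=o&(v<150)&(v>118);H=ray(hd,.018);hc=H.mean(0);hw=np.linalg.svd(H-hc,full_matrices=False)[2][0];hw*=np.sign(hw[1]);print('handle',hc,hw,np.degrees(np.arctan2(hw[1],hw[0])),np.ptp((H-hc)@hw))
e=np.array([x0,y0])/1000;q=e-P.mean(0);print('pad->eye dist (110 exp)',np.linalg.norm(q),'head',np.degrees(np.arctan2(q[1],q[0])))
"""
open('m.py','w').write(s)
E
python3 m.py|tail -5
```

```text
710 988
pad ((444.86053466796875, -193.4634552001953), (33.72261047363281, 59.5981330871582), 18.811416625976562) [ 0.4451 -0.1945]
ring 266 407.9483337402344 -92.9816665649414 18.753263473510742
handle [ 0.4253 -0.1361] [-0.3197  0.9475] 108.64607959500253 0.04507668409949525
pad->eye dist (110 exp) 0.10805233936121367 head 110.09312690894467
```

```bash
cat >> h.py <<'E'
hp=np.radians(108.75);PX=np.array([np.cos(hp),np.sin(hp),0]);PO=np.array([.4272,-.1414,0]);TH=np.radians(22)
tz=-(np.cos(TH)*np.array([0,0,1])+np.sin(TH)*PX);ty=np.array([PX[1]*-1,PX[0],0])
RG=np.c_[np.cross(ty,tz),ty,tz]  # grasp orientation
PG=PO-.0126*PX+[0,0,.007]
E
python3 - <<'E'
from h import *
from station import r
np.set_printoptions(precision=4,suppress=True)
print(RG,PG);s=r.sense();row(s,PG+[0,0,.12],RG,10)
E
```

```text
[[ 0.298  -0.9469  0.1204]
 [-0.878  -0.3214 -0.3547]
 [ 0.3746  0.     -0.9272]] [ 0.4313 -0.1533  0.007 ]
rows 10 [ 0.124  0.426  0.723 -0.004  0.275  0.021]
```

Call:
jog_arm(
  plan="0.12 0.43 0.72 0 0.275 0.02 -0.4;0.12 0.43 0.72 0 0.275 0.02 -0.4;0.12 0.43 0.72 0 0.275 0.02 -0.4;0.12 0.43 0.72 0 0.275 0.02 -0.4;0.12 0.43 0.72 0 0.275 0.02 -0.4;0.12 0.43 0.72 0 0.275 0.02 -0.4;0.12 0.43 0.72 0 0.275 0.02 -0.4;0.12 0.43 0.72 0 0.275 0.02 -0.4;0.12 0.43 0.72 0 0.275 0.02 -0.4;0.12 0.43 0.72 0 0.275 0.02 -0.4",
)

```text
time_s: 13.35
tcp_pos: [0.4307, -0.1524, 0.127]
ee_rot: [[0.298, -0.946, 0.127], [-0.878, -0.324, -0.353], [0.375, -0.007, -0.927]]
wrist_force: [0.5, -1.2, -0.1]
gripper_width: 0.701
gripper_force: 0.0
```

```bash
python3 - <<'E'
from h import *
from station import r
np.set_printoptions(precision=4,suppress=True)
s=r.sense();print(s['joints'],s['tcp_pos']);row(s,PG,RG,8)
E
```

```text
[ 11.2831   7.1745 -52.3763  41.3826 -34.1759 -27.8628] [ 0.4307 -0.1524  0.127 ]
rows 8 [-0.22   0.001  0.558 -0.006 -0.001  0.   ]
```

Call:
jog_arm(
  plan="-0.32 0 0.8 0 0 0 -0.4;-0.32 0 0.8 0 0 0 -0.4;-0.32 0 0.8 0 0 0 -0.4;-0.24 0 0.6 0 0 0 -0.4;-0.2 0 0.5 0 0 0 -0.4;-0.16 0 0.4 0 0 0 -0.4;-0.12 0 0.3 0 0 0 -0.4;-0.08 0 0.26 0 0 0 -0.4;0 0 0 0 0 0 -0.4;0 0 0 0 0 0 -0.4",
)

```text
time_s: 14.35
tcp_pos: [0.4462, -0.1544, 0.0158]
ee_rot: [[0.298, -0.948, 0.11], [-0.881, -0.318, -0.35], [0.367, 0.007, -0.93]]
wrist_force: [-0.1, 0.5, -0.1]
gripper_width: 0.699
gripper_force: 0.0
```

```bash
python3 shot.py w6; python3 - <<'E'
from h import *
from station import r
np.set_printoptions(precision=4,suppress=True)
s=r.sense();print(s['joints'],s['tcp_pos']);row(s,PG,RG,1)
E
```

```text
14.35 [ 0.44620615 -0.15438337  0.01583918] 0.6988589405690827 [-0.08667293  0.54998192 -0.099355  ]
[ -6.5826  19.7223 -61.1975  90.2206 -19.567  -63.4312] [ 0.4462 -0.1542  0.016 ]
rows 1 [-0.341  0.554  0.256  0.055  0.06  -0.003]
```

View pics/w6.png

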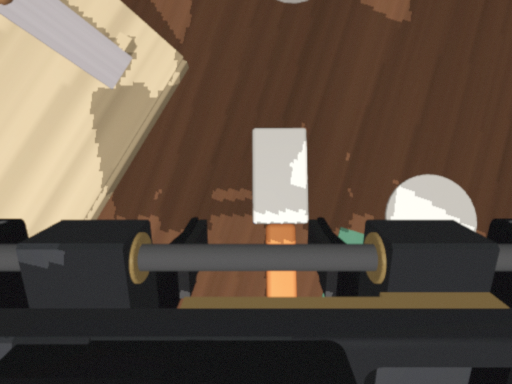

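The paddle is lined up between the fingers (pad at (280,175), handle at (281,250)), but joint 3 is on its limit, so this lean is out of reach here. I'll fit a small kinematic model to choose reachable tilts.

```bash
cat > kin.py <<'E'
from h import *
from scipy.optimize import least_squares
def Rx(a):return Ro.from_euler('x',a,degrees=True).as_matrix()
def Ry(a):return Ro.from_euler('y',a,degrees=True).as_matrix()
def Rz(a):return Ro.from_euler('z',a,degrees=True).as_matrix()
S4,S6=1,1
def fk(q,k,s=(1,1)):
    r0,h0,a,b,e,L,o=k
    B=Rz(q[0]-14.8-o);S=B@Ry(q[1]);F=B@Ry(q[1]-q[2])      # forearm along F x at zero
    w=B@[r0,0,h0]+S@[0,0,a]+F@[b,0,e]
    H=F@Rx(s[0]*q[3])@Ry(-q[4])@Rx(s[1]*q[5])              # tool z = H x
    return w+H@[L,0,0],H
if __name__=='__main__':
    from station import r
    np.set_printoptions(precision=4,suppress=True)
    s=r.sense()
    D=[([82.598,22.042,.453,0,-68.411,-14.817],[.236,.579,.223],[-.0008,-.002,-1]),([32.7,26.4,-7.1,0,-56.5,-42.2],[.5936,.1917,.1274],[0,0,-1]),
       ([11.2831,7.1745,-52.3763,41.3826,-34.1759,-27.8628],[.4307,-.1524,.127],[.127,-.353,-.927]),(s['joints'],s['tcp_pos'],s['ee_rot'][:,2])]
    for sg in((1,1),(-1,1)):
        f=lambda k:np.concatenate([np.r_[(fk(q,k,sg)[0]-p)*10,fk(q,k,sg)[1][:,0]-z] for q,p,z in D])
        o=least_squares(f,[.03,.35,.5,.42,0,.4,0]);print(sg,o.cost,o.x,f(o.x))
        q,p,z=D[3];print(fk(q,o.x,sg)[1].T@s['ee_rot'])
        q=D[0][0];print(fk(q,o.x,sg)[1])
E
python3 kin.py
```

```text
(1, 1) 1.0391225710620704 [ 0.2172 -0.4203  0.5018  0.1892  0.0798 -0.1607 -0.1937] [-0.071  -0.1269 -0.1285  0.0008  0.002   0.      0.1679  0.0773  0.2462
 -0.     -0.      0.      0.0067  0.6759 -0.2312 -0.0497  0.7205  0.0002
 -0.2642 -0.6626  0.1136  0.1503  0.6079 -0.    ]
[[-0.4908 -0.336   0.8039]
 [-0.2282 -0.8409 -0.4908]
 [ 0.8409 -0.4243  0.336 ]]
[[-0.     -0.9921  0.1252]
 [-0.      0.1252  0.9921]
 [-1.      0.     -0.    ]]
(-1, 1) 0.554963256395617 [ 0.18   -0.0185  0.4744  0.25    0.0675  0.1778 -0.5915] [-0.0939 -0.0696 -0.0889  0.0008  0.002   0.      0.1014  0.1021  0.1944
 -0.     -0.      0.     -0.0059  0.643  -0.2098 -0.0901 -0.0207  0.0002
 -0.2531 -0.6933  0.1043 -0.0893 -0.0164 -0.    ]
[[-0.0122  0.0899  0.9959]
 [ 0.4014  0.9126 -0.0774]
 [-0.9158  0.3988 -0.0472]]
[[-0.     -0.993   0.1183]
 [-0.      0.1183  0.993 ]
 [-1.      0.     -0.    ]]
```

```bash
sed -i "s/q\[0\]-14.8-o/q[0]/; s/B@\[r0,0,h0\]/B@[r0,-o,h0]/; s/.42,0,.4,0\])/.42,0,.4,.16])/" kin.py; python3 kin.py | sed -n '/(-1/,$p'
```

```text
(-1, 1) 0.49972834958836454 [ 0.1335 -0.2798  0.5887  0.2177  0.0841  0.0518  0.1545] [-0.0706 -0.1597 -0.1086  0.0008  0.002   0.      0.1432  0.1498  0.1824
 -0.     -0.      0.     -0.1153  0.5888 -0.1582  0.0005 -0.0002  0.0002
 -0.116  -0.6894  0.0844 -0.     -0.     -0.    ]
[[ 0.      0.      1.    ]
 [ 0.5999  0.8001 -0.    ]
 [-0.8001  0.5999 -0.    ]]
[[-0.     -0.9916 -0.1291]
 [-0.     -0.1291  0.9916]
 [-1.      0.     -0.    ]]
```

```bash
python3 - <<'E'
s=open('kin.py').read()
s=s.replace("r0,h0,a,b,e,L,o=k","r0,h0,a,b,e,L,o,o4,g=k").replace("    return w+H@[L,0,0],H","    G=F@Rx(s[0]*q[3]);J=G@Ry(-q[4])\n    return w+G@[0,-o4,0]+J@[L,0,g],H")
s=s.replace(".4,.16]",".4,.0,.16,0]").replace("((1,1),(-1,1))","((-1,1),(-1,-1))")
s=s.replace("print(sg,o.cost,o.x,f(o.x))","print(sg,o.cost,o.x,np.abs(f(o.x)).max()/10)").replace("q=D[0][0];print(fk(q,o.x,sg)[1])","q=D[0][0];print(fk(q,o.x,sg)[1].T@[[.9257,-.3783,0],[-.3783,-.9257,0],[0,0,-1]])")
open('kin.py','w').write(s)
E
python3 kin.py
```

```text
(-1, 1) 3.2170668931991728e-06 [-0.0002  0.1627  0.5645  0.4233 -0.0003  0.307  -0.0007  0.1601 -0.0006] 0.000199999999999982
[[ 0.      0.      1.    ]
 [ 0.5999  0.8001 -0.    ]
 [-0.8001  0.5999 -0.    ]]
[[ 0.      0.      1.    ]
 [-0.8691  0.4946 -0.    ]
 [-0.4946 -0.8691  0.    ]]
(-1, -1) 3.2170668931991728e-06 [-0.0002  0.1627  0.5645  0.4233 -0.0003  0.307  -0.0007  0.1601 -0.0006] 0.000199999999999982
[[ 0.  0.  1.]
 [-1.  0.  0.]
 [-0. -1.  0.]]
[[ 0.      0.      1.    ]
 [-1.      0.0002  0.    ]
 [-0.0002 -1.      0.    ]]
```

```bash
cat > ik.py <<'E'
from kin import *
KK=[-.0002,.1627,.5645,.4233,-.0003,.307,-.0007,.1601,-.0006]
LO=np.array([-179.83,-69.29,-61.27,-181.25,-171.15,-177.46]);HI=np.array([179.83,118.12,80.66,117.63,-9.14,177.46])
def FK(q):
    p,H=fk(q,KK,(-1,-1));return p,np.c_[-H[:,1],-H[:,2],H[:,0]]
def ik(q0,P,R):
    def f(q):
        p,A=FK(q);return np.r_[(p-P)*10,Ro.from_matrix(A.T@R).as_rotvec()]
    o=least_squares(f,np.clip(q0,LO+.01,HI-.01),bounds=(LO,HI));return o.x,np.abs(o.fun).max()
n=np.array([-.6578,.1182,.7438]);bx=np.array([.7321,-.1315,.6684]);by=np.cross(n,bx);FT=np.array([.6653,-.146,.1157])
def graspR(x,z,th,sg=-1):
    t=np.radians(th);tz=-(np.cos(t)*z+np.sin(t)*x);ty=sg*np.cross(z,x);return np.c_[np.cross(ty,tz),ty,tz]
def graspP(o,x,z,th,gx=-.011): # tcp for paddle origin o
    t=np.tan(np.radians(th));return o+(gx-.004*t)*x+.007*z
def tryall(P,R,seed=0,N=12,q0=None):
    rng=np.random.default_rng(seed);out=[]
    for i in range(N):
        q,e=ik(LO+(HI-LO)*rng.random(6) if q0 is None or i else q0,P,R)
        if e<1e-3 and not any(np.abs(q-w).max()<2 for w in out):out.append(q)
    return out
if __name__=='__main__':
    np.set_printoptions(precision=0,suppress=True)
    for lift in(0,.05):
      for sg in(-1,1):
        for th in(0,8,15,22,30,38):
            o=FT+n*lift-.055*bx;print('final',lift,sg,th,*tryall(graspP(o,bx,n,th),graspR(bx,n,th,sg)))
    Z=np.array([0,0,1.])
    for sg in(-1,1):
        for th in(0,6,12,16):print('grasp',sg,th,*tryall(graspP(PO,PX,Z,th),graspR(PX,Z,th,sg)))
E
time python3 ik.py
```

```text
final 0 -1 0
final 0 -1 8
final 0 -1 15
final 0 -1 22 [  4.  23. -32.  17. -16.  60.]
final 0 -1 30 [  4.  25. -22.   5. -32.  72.]
final 0 -1 38 [  3.  28. -14.   1. -44.  76.]
final 0 1 0
final 0 1 8
final 0 1 15
final 0 1 22 [   4.   23.  -32.   17.  -16. -120.]
final 0 1 30 [   4.   25.  -22.    5.  -32. -108.]
final 0 1 38 [   3.   28.  -14.    1.  -44. -104.]
final 0.05 -1 0
final 0.05 -1 8
final 0.05 -1 15
final 0.05 -1 22 [  5.  17. -34.  15. -21.  62.]
final 0.05 -1 30 [  4.  20. -24.   5. -35.  71.]
final 0.05 -1 38 [  3.  23. -16.   1. -47.  76.]
final 0.05 1 0
final 0.05 1 8
final 0.05 1 15
final 0.05 1 22 [   5.   17.  -34.   15.  -21. -118.]
final 0.05 1 30 [   4.   20.  -24.    5.  -35. -109.]
final 0.05 1 38 [   3.   23.  -16.    1.  -47. -104.]
grasp -1 0 [   1.   23.  -37.   -0.  -30. -162.]
grasp -1 6
grasp -1 12 [  1.  20. -57.  53. -14. 146.]
grasp -1 16
grasp 1 0 [  1.  23. -37.  -0. -30.  18.]
grasp 1 6 [  4.  22. -46.  16. -22.  -0.]
grasp 1 12 [  1.  20. -57.  53. -14. -34.]
grasp 1 16
real	0m31.401s
user	0m31.866s
sys	0m0.151s
```

```bash
python3 - <<'E'
from ik import *
from station import r
np.set_printoptions(precision=4,suppress=True)
s=r.sense();s=dict(s);s['tcp_pos']=s['tcp_pos']+np.array([0,0,.08]);Z=np.array([0,0,1.])
P=graspP(PO,PX,Z,0);R=graspR(PX,Z,0,1);print(P)
row(s,P+[0,0,.06],R,6)
E
```

```text
[ 0.4307 -0.1518  0.007 ]
rows 6 [-0.089  0.092  0.18   0.009 -0.448 -0.002]
```

Call:
jog_arm(
  plan="0.29 0 -0.745 0 0 0 -0.4;0.29 0 -0.745 0 0 0 -0.4;0.29 0 -0.745 0 0 0 -0.4;0.29 0 -0.745 0 0 0 -0.4;-0.09 0.09 0.18 0 -0.45 0 -0.4;-0.09 0.09 0.18 0 -0.45 0 -0.4;-0.09 0.09 0.18 0 -0.45 0 -0.4;-0.09 0.09 0.18 0 -0.45 0 -0.4;-0.09 0.09 0.18 0 -0.45 0 -0.4;-0.09 0.09 0.18 0 -0.45 0 -0.4",
)

```text
time_s: 15.4
tcp_pos: [0.4319, -0.1504, 0.0642]
ee_rot: [[0.32, -0.948, -0.006], [-0.948, -0.32, 0.001], [-0.003, 0.005, -1.0]]
wrist_force: [0.6, -0.4, 0.4]
gripper_width: 0.699
gripper_force: 0.0
```

```bash
python3 - <<'E'
from ik import *
from station import r
np.set_printoptions(precision=4,suppress=True)
s=r.sense();Z=np.array([0,0,1.]);print(s['joints'],s['tcp_pos'])
row(s,graspP(PO,PX,Z,0),graspR(PX,Z,0,1),6)
# placing options: heading h, origin
p,d,K,E=load('w5');W=cloud(d,K,E);print('disc',W[112,393],W[95,393],W[112,375])
p,d,K,E=load('top0');W=cloud(d,K,E);k=W[172:192,317:337].reshape(-1,3);k=k[k[:,2]>.05];print('cup',np.median(k,0),k.min(0),k.max(0))
for h in(90,75,60,45):
  for o in([.43,-.145,0],[.45,-.135,0]):
    x=np.array([np.cos(np.radians(h)),np.sin(np.radians(h)),0])
    for th in(26,30):print(h,o,th,*[q.round() for q in tryall(graspP(np.array(o),x,Z,th),graspR(x,Z,th,1),N=4,q0=[5,23,-35,10,-30,-30])])
E
```

```text
[  1.1979  17.223  -34.0962  -0.1277 -39.036   17.5368] [ 0.4319 -0.1504  0.0642]
rows 6 [ 0.007  0.009  0.381  0.007  0.004 -0.002]
disc [ 0.3412 -0.2017  0.0014] [ 0.3522 -0.2242  0.0002] [ 0.3676 -0.1919  0.0026]
cup [ 0.4928 -0.3527  0.0801] [ 0.1813 -0.3794  0.05  ] [ 0.5195 -0.0537  1.5782]
90 [0.43, -0.145, 0] 26 [  4.  23. -59.  71. -28. -73.]
90 [0.43, -0.145, 0] 30 [  5.  24. -60.  75. -31. -79.]
90 [0.45, -0.135, 0] 26 [  7.  24. -56.  66. -29. -70.]
90 [0.45, -0.135, 0] 30 [  8.  25. -57.  70. -32. -76.]
75 [0.43, -0.145, 0] 26 [ 10.  26. -52.  46. -33. -69.]
75 [0.43, -0.145, 0] 30 [ 12.  27. -52.  49. -36. -73.]
75 [0.45, -0.135, 0] 26 [ 12.  27. -49.  43. -35. -67.]
75 [0.45, -0.135, 0] 30 [ 13.  28. -49.  46. -38. -71.]
60 [0.43, -0.145, 0] 26 [ 12.  28. -44.  31. -40. -69.]
60 [0.43, -0.145, 0] 30 [ 13.  30. -44.  33. -43. -72.]
60 [0.45, -0.135, 0] 26 [ 13.  29. -41.  29. -42. -68.]
60 [0.45, -0.135, 0] 30 [ 14.  31. -40.  31. -45. -71.]
45 [0.43, -0.145, 0] 26 [ 10.  30. -37.  20. -47. -72.]
45 [0.43, -0.145, 0] 30 [ 11.  32. -36.  21. -50. -74.]
45 [0.45, -0.135, 0] 26 [ 11.  31. -34.  19. -48. -72.]
45 [0.45, -0.135, 0] 30 [ 12.  33. -33.  20. -52. -74.]
```

Call:
jog_arm(
  plan="0 0.03 0.6 0 0 0 -0.4;0 0.03 0.6 0 0 0 -0.4;0 0 0.5 0 0 0 -0.4;0 0 0.38 0 0 0 -0.4;0 0 0.2 0 0 0 -0.4;0 0 0 0 0 0 -0.4;0 0 0 0 0 0 1;0 0 0 0 0 0 1;0 0 0 0 0 0 1;0 0 0 0 0 0 1",
)

```text
time_s: 16.4
tcp_pos: [0.4301, -0.1522, 0.0073]
ee_rot: [[0.318, -0.948, -0.006], [-0.948, -0.318, -0.002], [0.0, 0.007, -1.0]]
wrist_force: [0.8, 0.0, -0.6]
gripper_width: 0.422
gripper_force: 0.0
```

Call:
jog_arm(
  plan="0 0 0 0 0 0 1;0 0 0 0 0 0 1;0 0 0 0 0 0 1;0 0 -0.2 0 0 0 1;0 0 -0.4 0 0 0 1;0 0 -0.4 0 0 0 1;0 0 -0.2 0 0 0 1;0 0 0 0 0 0 1;0 0 0 0 0 0 1;0 0 0 0 0 0 1",
)

```text
time_s: 17.4
tcp_pos: [0.4298, -0.1521, 0.0367]
ee_rot: [[0.318, -0.948, -0.008], [-0.948, -0.318, -0.002], [-0.0, 0.008, -1.0]]
wrist_force: [-0.8, -0.1, -1.3]
gripper_width: 0.203
gripper_force: 30.0
```

```bash
python3 - <<'E'
from ik import *
from station import r
np.set_printoptions(precision=4,suppress=True)
s=r.sense();Z=np.array([0,0,1.]);print(s['joints'],s['tcp_pos'],s['gripper_width'])
x=np.array([.5,.866,0]);o=np.array([.45,-.135,0])
P=graspP(o,x,Z,0)+[0,0,.033];print(P);row(s,P,graspR(x,Z,0,1),8)
E
```

```text
[  1.117   19.855  -36.005    0.2295 -34.5861  17.2457] [ 0.4298 -0.1521  0.0367] 0.20294767224192287
[ 0.4445 -0.1445  0.04  ]
rows 8 [-0.043 -0.074 -0.017  0.007 -0.003  0.759]
```

Call:
jog_arm(
  plan="-0.04 -0.07 0 0 0 0.76 1;-0.04 -0.07 0 0 0 0.76 1;-0.04 -0.07 0 0 0 0.76 1;-0.04 -0.07 0 0 0 0.76 1;-0.04 -0.07 0 0 0 0.76 1;-0.04 -0.07 0 0 0 0.76 1;-0.04 -0.07 0 0 0 0.76 1;-0.04 -0.07 0 0 0 0.76 1;0 0 0.2 0 0 0 1;0 0 0.3 0 0 0 1",
)

```text
time_s: 18.4
tcp_pos: [0.444, -0.145, 0.0239]
ee_rot: [[-0.499, -0.866, -0.007], [-0.866, 0.499, -0.002], [0.006, 0.005, -1.0]]
wrist_force: [-0.7, 0.8, -0.8]
gripper_width: 0.201
gripper_force: 30.0
```

Call:
jog_arm(
  plan="0 0 0.3 0 0 0 1;0 0 0.2 0 0 0 1;0 0 0.1 0 0 0 1;0 0 0.05 0 0 0 1;0 0 0.01 0 0 0 1;0 0 0 0 0 0 1;0 0 0 0 0 0 -0.4;0 0 0 0 0 0 -0.4;0 0 0 0 0 0 -0.4;0 0 0 0 0 0 -0.4",
)

```text
time_s: 19.4
tcp_pos: [0.444, -0.1451, 0.008]
ee_rot: [[-0.501, -0.865, -0.007], [-0.865, 0.501, -0.003], [0.005, 0.004, -1.0]]
wrist_force: [-0.5, 0.3, -0.2]
gripper_width: 0.482
gripper_force: 0.0
```

```bash
python3 - <<'E'
from ik import *
from station import r
np.set_printoptions(precision=4,suppress=True)
s=r.sense();Z=np.array([0,0,1.]);print(s['joints'],s['tcp_pos'],s['wrist_force'],np.degrees(np.arctan2(s['ee_rot'][1,1],s['ee_rot'][0,1])))
E
```

```text
[  1.9968  23.672  -35.95     0.255  -30.7635 -32.2902] [ 0.444  -0.1451  0.008 ] [-0.4935  0.2734 -0.173 ] 149.9253252738832
```

Call:
jog_arm(
  plan="0 0 -0.2 0 0 0 -0.4;0 0 -0.6 0 0 0 -0.4;0 0 -1 0 0 0 -0.4;0 0 -1 0 0 0 -0.4;0 0 -0.8 0 0 0 -0.4;0 0 -0.4 0 0 0 -0.4;0 0 0 0 0 0 -0.4;0 0 0 0 0 0 -0.4;0 0 0 0 0 0 -0.4;0 0 0 0 0 0 -0.4",
)

```text
time_s: 20.4
tcp_pos: [0.4439, -0.1448, 0.1068]
ee_rot: [[-0.501, -0.865, -0.009], [-0.865, 0.501, -0.002], [0.007, 0.007, -1.0]]
wrist_force: [0.6, 0.6, 0.0]
gripper_width: 0.703
gripper_force: 0.0
```

```bash
python3 shot.py w7; cat > pad.py <<'E'
from ik import *
def padfit(name,c0,ax=np.array([1.,0,0]),nz=np.array([0,0,1.]),org=None):
    """pad top rectangle (z=.018 in the paddle) on plane; returns centre (on top face) and heading in plane coords"""
    p,d,K,E=load(name);W=cloud(d,K,E);hsv=cv2.cvtColor(p,cv2.COLOR_RGB2HSV)
    ay=np.cross(nz,ax);L=(W-c0)@np.c_[ax,ay,nz]
    k=(np.hypot(L[...,0],L[...,1])<.06)&(abs(L[...,2]-.018)<.004)&(hsv[...,1]<60)&(hsv[...,2]>110)
    n,l,st,_=cv2.connectedComponentsWithStats(k.astype(np.uint8));i=1+st[1:,4].argmax();k=l==i
    rect=cv2.minAreaRect((L[k][:,:2]*1000).astype(np.float32));return rect,np.median(L[k][:,2]),k.sum()
if __name__=='__main__':
    np.set_printoptions(precision=4,suppress=True)
    x=np.array([.5,.866,0]);o=np.array([.45,-.135,0]);c=o-.055*x
    rc=padfit('w7',c);print(c,rc)
E
python3 pad.py
```

```text
20.4 [ 0.4439073  -0.14484728  0.10678909] 0.7029793311192949 [0.64161878 0.64128589 0.03736254]
[ 0.4225 -0.1826  0.    ] (((-0.29100894927978516, -0.9099502563476562), (60.129390716552734, 33.75613784790039), 59.75290298461914), np.float64(0.017502105573834387), np.int64(2672))
```

```bash
cat >> ik.py <<'E'
H2=np.radians(59.75);X2=np.array([np.cos(H2),np.sin(H2),0]);O2=np.array([.4499,-.1360,0]);Z=np.array([0,0,1.]);TH2=28
E
python3 - <<'E'
from ik import *
from station import r
np.set_printoptions(precision=4,suppress=True)
s=r.sense();P=graspP(O2,X2,Z,TH2);R=graspR(X2,Z,TH2,1)
row(s,P+[0,0,.06],R,8)
t=dict(tcp_pos=P+[0,0,.06],ee_rot=R);row(t,P,R,6);print(P)
q=s['joints'];
for f in np.linspace(0,1,5):
    A=s['ee_rot']@Ro.from_rotvec(f*Ro.from_matrix(s['ee_rot'].T@R).as_rotvec()).as_matrix();q,e=ik(q,s['tcp_pos']*(1-f)+f*(P+[0,0,.06]),A);print(q.round(1),e)
print(ik(q,P,R))
E
```

```text
rows 8 [-0.031 -0.004  0.2    0.005  0.431  0.004]
rows 6 [-0.188  0.     0.353  0.    -0.     0.   ]
[ 0.4433 -0.1473  0.007 ]
[  2.   14.3 -30.    0.2 -46.2 -32.2] 9.697392941576291e-11
[  5.7  16.1 -32.6   8.  -46.1 -41.6] 3.552713678800501e-14
[  8.8  18.4 -34.7  14.9 -47.1 -50.1] 3.885780586188048e-15
[ 11.4  21.2 -36.1  20.8 -49.  -57.6] 5.044516076408695e-10
[ 13.7  24.5 -36.9  25.5 -51.7 -63.9] 1.6433571558491293e-13
(array([ 13.0081,  30.1163, -40.564 ,  29.8531, -43.3822, -69.4646]), np.float64(6.158268339717665e-16))
```

Call:
jog_arm(
  plan="-0.03 0 0.2 0 0.43 0 -0.4;-0.03 0 0.2 0 0.43 0 -0.4;-0.03 0 0.2 0 0.43 0 -0.4;-0.03 0 0.2 0 0.43 0 -0.4;-0.03 0 0.2 0 0.43 0 -0.4;-0.03 0 0.2 0 0.43 0 -0.4;-0.03 0 0.2 0 0.43 0 -0.4;-0.03 0 0.2 0 0.43 0 -0.4;0 0 0 0 0 0 -0.4;0 0 0 0 0 0 -0.4",
)

```text
time_s: 21.45
tcp_pos: [0.4428, -0.1469, 0.0674]
ee_rot: [[-0.441, -0.865, -0.239], [-0.767, 0.501, -0.401], [0.467, 0.006, -0.884]]
wrist_force: [0.3, -0.1, 0.4]
gripper_width: 0.699
gripper_force: 0.0
```

```bash
python3 - <<'E'
from ik import *
from station import r
np.set_printoptions(precision=4,suppress=True)
s=r.sense();P=graspP(O2,X2,Z,TH2);R=graspR(X2,Z,TH2,1);print(s['tcp_pos'])
row(s,P,R,1)
E
```

```text
[ 0.4428 -0.1469  0.0674]
rows 1 [-1.123 -0.038  2.137  0.028  0.021  0.04 ]
```

Call:
jog_arm(
  plan="-0.26 -0.02 0.5 0 0 0.02 -0.4;-0.26 -0.02 0.5 0 0 0.02 -0.4;-0.26 0 0.5 0 0 0 -0.4;-0.19 0 0.35 0 0 0 -0.4;-0.1 0 0.18 0 0 0 -0.4;-0.06 0 0.1 0 0 0 -0.4;0 0 0 0 0 0 -0.4;0 0 0 0 0 0 -0.4;0 0 0 0 0 0 1;0 0 0 0 0 0 1",
)

```text
time_s: 22.45
tcp_pos: [0.4441, -0.1473, 0.0079]
ee_rot: [[-0.446, -0.863, -0.237], [-0.764, 0.505, -0.402], [0.467, 0.002, -0.884]]
wrist_force: [-0.9, -0.8, 0.3]
gripper_width: 0.593
gripper_force: 0.0
```

Call:
jog_arm(
  plan="0 0 0 0 0 0 1;0 0 0 0 0 0 1;0 0 0 0 0 0 1;0 0 0 0 0 0 1;0 0 0 0 0 0 1;0 0 0 0 0 0 1;0.14 0 -0.27 0 0 0 1;0.28 0 -0.53 0 0 0 1;0.28 0 -0.53 0 0 0 1;0.28 0 -0.53 0 0 0 1",
)

```text
time_s: 23.45
tcp_pos: [0.4439, -0.1473, 0.0609]
ee_rot: [[-0.446, -0.863, -0.238], [-0.764, 0.506, -0.402], [0.467, 0.002, -0.884]]
wrist_force: [0.5, -0.4, -1.3]
gripper_width: 0.207
gripper_force: 30.0
```

```bash
python3 - <<'E'
from ik import *
from station import r
np.set_printoptions(precision=4,suppress=True)
s=r.sense();R=graspR(bx,n,TH2,1);print(s['tcp_pos'],s['gripper_width'],s['joints'])
for lift in (.075,.0):
    P=graspP(FT+n*lift-.055*bx,bx,n,TH2);print(lift,P);
    if lift:
        row(s,P,R,None);q=s['joints']
        A=np.eye(4);A[:3,:3]=s['ee_rot'];A[:3,3]=s['tcp_pos'];B=np.eye(4);B[:3,:3]=R;B[:3,3]=P;L=np.real(logm(np.linalg.inv(A)@B))
        for f in np.linspace(0,1,9):
            T=A@np.real(expm(L*f));q,e=ik(q,T[:3,3],T[:3,:3])
            xp=T[:3,:3]@graspR(np.array([1.,0,0]),np.array([0,0,1.]),TH2,1).T@np.array([1.,0,0]);print(f,q.round(),round(e,4),'tcp',T[:3,3],'eye z',T[2,3]+.068*xp[2],'padend',T[:3,3]-.074*xp)
E
```

```text
[ 0.4439 -0.1473  0.0609] 0.20719021406653776 [ 13.4971  24.9961 -37.131   25.5531 -50.9629 -64.1095]
0.075 [ 0.5615 -0.1273  0.1312]
rows 11 [-0.402 -0.185 -0.314 -0.096 -0.414  0.804]
0.0 [ 13.  25. -37.  26. -51. -64.] 0.0 tcp [ 0.4439 -0.1473  0.0609] eye z 0.061130292129184714 padend [ 0.4065 -0.2112  0.0607]
0.125 [ 13.  24. -34.  21. -50. -68.] 0.0 tcp [ 0.4583 -0.1359  0.0642] eye z 0.07007026041750722 padend [ 0.4123 -0.1936  0.0579]
0.25 [ 12.  24. -31.  17. -50. -73.] 0.0 tcp [ 0.4738 -0.1269  0.0693] eye z 0.08111655992495093 padend [ 0.4208 -0.1769  0.0564]
0.375 [ 11.  23. -29.  14. -48. -78.] 0.0 tcp [ 0.4899 -0.1204  0.076 ] eye z 0.09406443678206139 padend [ 0.4317 -0.1617  0.0564]
0.5 [ 10.  22. -28.  11. -46. -83.] 0.0 tcp [ 0.5061 -0.1166  0.0844] eye z 0.10865134276853959 padend [ 0.4446 -0.1482  0.058 ]
0.625 [  8.  20. -27.   9. -44. -89.] 0.0 tcp [ 0.5219 -0.1154  0.0943] eye z 0.12456491573002554 padend [ 0.4592 -0.1369  0.0614]
0.75 [  7.  19. -26.   7. -41. -96.] 0.0 tcp [ 0.5367 -0.1169  0.1055] eye z 0.1414524739465351 padend [ 0.4748 -0.1278  0.0664]
0.875 [   6.   18.  -26.    7.  -38. -103.] 0.0 tcp [ 0.55   -0.121   0.1179] eye z 0.15893173586755274 padend [ 0.491  -0.1214  0.0733]
1.0 [   5.   16.  -27.    7.  -34. -111.] 0.0 tcp [ 0.5615 -0.1273  0.1312] eye z 0.17660243938821724 padend [ 0.5073 -0.1176  0.0817]
0.0 [ 0.6108 -0.1362  0.0754]
```

Call:
jog_arm(
  plan="-0.4 -0.185 -0.314 -0.096 -0.414 0.804 1;-0.4 -0.185 -0.314 -0.096 -0.414 0.804 1;-0.4 -0.185 -0.314 -0.096 -0.414 0.804 1;-0.4 -0.185 -0.314 -0.096 -0.414 0.804 1;-0.4 -0.185 -0.314 -0.096 -0.414 0.804 1;-0.4 -0.185 -0.314 -0.096 -0.414 0.804 1;-0.4 -0.185 -0.314 -0.096 -0.414 0.804 1;-0.4 -0.185 -0.314 -0.096 -0.414 0.804 1;-0.4 -0.185 -0.314 -0.096 -0.414 0.804 1;-0.4 -0.185 -0.314 -0.096 -0.414 0.804 1",
)

```text
time_s: 24.45
tcp_pos: [0.5531, -0.123, 0.1214]
ee_rot: [[-0.981, 0.076, 0.181], [0.068, 0.996, -0.049], [-0.184, -0.036, -0.982]]
wrist_force: [0.1, 0.2, -0.5]
gripper_width: 0.202
gripper_force: 30.0
```

Call:
jog_arm(
  plan="-0.4 -0.185 -0.314 -0.096 -0.414 0.804 1;0 0 0 0 0 0 1;0 0 0 0 0 0 1;0 0 0 0 0 0 1;0 0 0 0 0 0 1;0 0 0 0 0 0 1;0 0 0 0 0 0 1;0 0 0 0 0 0 1;0 0 0 0 0 0 1;0 0 0 0 0 0 1",
)

```text
time_s: 25.45
tcp_pos: [0.5611, -0.1277, 0.1304]
ee_rot: [[-0.955, 0.177, 0.237], [0.172, 0.984, -0.044], [-0.241, -0.001, -0.971]]
wrist_force: [-0.3, -0.8, -1.0]
gripper_width: 0.2
gripper_force: 30.0
```

```bash
python3 shot.py w8; python3 shot.py s8 scene; python3 - <<'E'
from pad import *
from station import r
np.set_printoptions(precision=4,suppress=True)
s=r.sense();T=s['ee_rot']
M=graspR(np.array([1.,0,0]),np.array([0,0,1.]),TH2,1)  # tool in paddle frame
PR=T@M.T;x,z=PR[:,0],PR[:,2];o=s['tcp_pos']-((-.011-.004*np.tan(np.radians(TH2)))*x+.007*z)
eye=o+.055*x;print('nominal eye in board',np.c_[bx,by,n].T@(eye-FT),'x,z vs board',x@np.c_[bx,by,n],z@np.c_[bx,by,n])
c=o-.055*x;rc=padfit('w8',c,x,z);print('pad fit (mm, deg)',rc)
p,d,K,E=load('s8');W=cloud(d,K,E);hsv=cv2.cvtColor(p,cv2.COLOR_RGB2HSV)
L=(W-eye)@PR;k=(np.hypot(L[...,0],L[...,1])<.022)&(abs(L[...,2]-.008)<.008)&(hsv[...,1]>110)&(hsv[...,0]<25);print('scene ring pts',k.sum(),[np.percentile(L[k][:,i],[2,50,98]) for i in range(3)] if k.sum() else 0)
q=p[150:300,140:320];cv2.imwrite('pics/s8c.png',cv2.resize(q,(720,600),interpolation=cv2.INTER_CUBIC)[...,::-1])
E
```

```text
25.45 [ 0.56107368 -0.12771311  0.13044734] 0.1995017591374846 [-0.29036596 -0.75308264 -0.96581983]
25.5 [ 0.56105494 -0.12776676  0.13044194] 0.20517838963930693 [ 0.32209363  0.64061385 -1.10611562]
nominal eye in board [-0.0007 -0.0005  0.0747] x,z vs board [ 1.      0.0005 -0.    ] [0.0001 0.0012 1.    ]
pad fit (mm, deg) (((-0.01551055908203125, -0.06308937072753906), (60.470848083496094, 34.10758590698242), 0.2628181576728821), np.float64(0.016982599827269226), np.int64(5230))
scene ring pts 103 [array([-0.017 ,  0.0026,  0.0162]), array([-0.011 ,  0.0045,  0.0177]), array([0.0007, 0.0083, 0.0153])]
```

View pics/s8c.png

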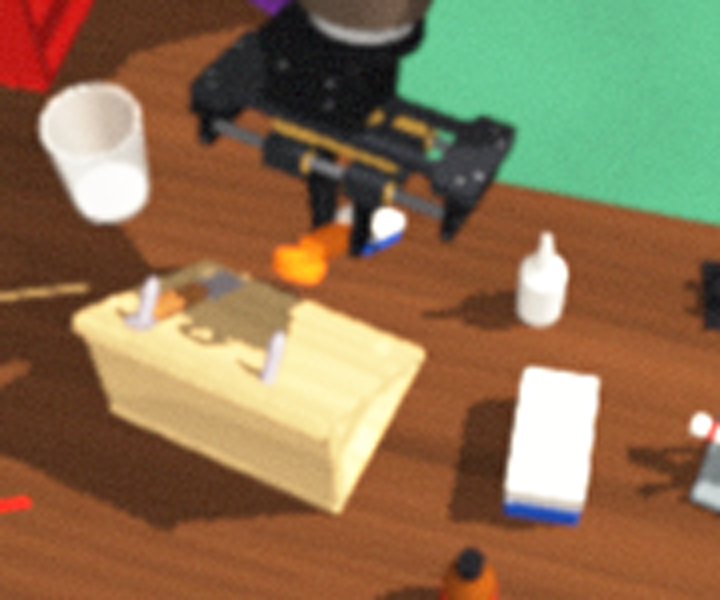

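The scene crop shows the eye (orange ring at (300,265)) held above and in front of the free peg at (272,360). I'll cross-check the peg against the eye in the scene depth alone.

```bash
python3 - <<'E'
from ik import *
from station import r
np.set_printoptions(precision=4,suppress=True)
B=np.c_[bx,by,n]
for nm in('scene0','s8'):
    p,d,K,E=load(nm);W=cloud(d,K,E);L=(W-FT)@B
    k=(abs(L[...,0]+.02)<.03)&(abs(L[...,1]+.03)<.03)&(abs(L[...,2])<.008);print(nm,'plane z',np.median(L[k][:,2]))
    k=(np.hypot(L[...,0],L[...,1])<.015)&(L[...,2]>.008)&(L[...,2]<.03);print('peg',k.sum(),L[k].mean(0),np.ptp(L[k],0))
    print('cam dir',(E[:3,3]-FT)@B)
hsv=cv2.cvtColor(p,cv2.COLOR_RGB2HSV)
k=(np.hypot(L[...,0],L[...,1])<.03)&(L[...,2]>.06)&(L[...,2]<.1)&(hsv[...,1]>110)&(hsv[...,0]<25);Q=L[k];print(k.sum());t=Q[Q[:,2]>.08];
print('ring top',len(t),(t.max(0)+t.min(0))/2,np.ptp(t,0),'all',(Q.max(0)+Q.min(0))/2,np.ptp(Q,0))
s=r.sense();P=graspP(FT+n*.030-.055*bx,bx,n,TH2);row(s,P,graspR(bx,n,TH2,1),1)
E
```

```text
scene0 plane z 0.0003762491215076729
peg 34 [0.0019 0.0044 0.0189] [0.0109 0.0105 0.0214]
cam dir [0.7971 0.282  0.3634]
s8 plane z 0.00032527272533041534
peg 35 [0.0024 0.0046 0.0188] [0.0082 0.0093 0.0215]
cam dir [0.7971 0.282  0.3634]
123
ring top 94 [-0.0057  0.0024  0.0862] [0.0456 0.0313 0.0122] all [-0.0057  0.0024  0.0831] [0.0456 0.0313 0.0184]
rows 1 [-0.866  0.021  1.566 -0.009 -0.    -0.001]
```

Call:
jog_arm(
  plan="-0.13 0.02 0.24 0 0 0 1;-0.17 0 0.31 0 0 0 1;-0.17 0 0.31 0 0 0 1;-0.17 0 0.31 0 0 0 1;-0.13 0 0.24 0 0 0 1;-0.09 0 0.16 0 0 0 1;0 0 0 0 0 0 1;0 0 0 0 0 0 1;0 0 0 0 0 0 1;0 0 0 0 0 0 1",
)

```text
time_s: 26.55
tcp_pos: [0.591, -0.1327, 0.098]
ee_rot: [[-0.955, 0.177, 0.238], [0.172, 0.984, -0.044], [-0.242, -0.001, -0.97]]
wrist_force: [-0.4, 0.0, -0.6]
gripper_width: 0.202
gripper_force: 30.0
```

```bash
cat > st.py <<'E'
from ik import *
from station import r
np.set_printoptions(precision=4,suppress=True)
s=r.sense();T=s['ee_rot'];B=np.c_[bx,by,n]
M=graspR(np.array([1.,0,0]),np.array([0,0,1.]),TH2,1);PR=T@M.T;x,z=PR[:,0],PR[:,2];o=s['tcp_pos']-((-.011-.004*np.tan(np.radians(TH2)))*x+.007*z)
print(s['time_s'],'eye in board',B.T@(o+.055*x-FT),'force in board',B.T@s['wrist_force'],s['moment'],s['gripper_width'])
row(s,graspP(FT-.055*bx,bx,n,TH2),graspR(bx,n,TH2,1),1)
E
python3 st.py
```

```text
26.55 eye in board [0.0002 0.     0.0303] force in board [-0.717  -0.0621 -0.177 ] [ 0.1535  0.4228 -0.0159] 0.2017736139032255
rows 1 [-0.561  0.001  1.072 -0.008  0.006 -0.001]
```

Call:
jog_arm(
  plan="-0.06 0 0.11 0 0 0 1;-0.08 0 0.15 0 0 0 1;-0.08 0 0.15 0 0 0 1;-0.08 0 0.15 0 0 0 1;-0.08 0 0.15 0 0 0 1;-0.06 0 0.12 0 0 0 1;-0.06 0 0.12 0 0 0 1;-0.04 0 0.08 0 0 0 1;0 0 0 0 0 0 1;0 0 0 0 0 0 1",
)

```text
time_s: 27.55
tcp_pos: [0.6097, -0.1361, 0.0758]
ee_rot: [[-0.955, 0.177, 0.237], [0.172, 0.984, -0.044], [-0.241, -0.001, -0.971]]
wrist_force: [-2.0, 0.3, 1.1]
gripper_width: 0.205
gripper_force: 30.0
```

```bash
python3 st.py
```

```text
27.55 eye in board [-0.0005 -0.0001  0.001 ] force in board [-0.8068 -0.0338  2.1958] [0.3254 0.7177 0.0189] 0.20470634306946628
rows 1 [-0.037  0.004  0.028 -0.01  -0.002 -0.002]
```

The eye is 1 mm from home with light contact. I'll release it and retract along the board normal.

Call:
jog_arm(
  plan="0 0 0 0 0 0 0.4;0 0 0 0 0 0 0.4;0 0 0 0 0 0 0.4;0 0 0 0 0 0 0.4;0 0 0 0 0 0 0.4;0.1 0 -0.2 0 0 0 0.4;0.25 0 -0.5 0 0 0 0.4;0.35 0 -0.7 0 0 0 0.4;0.45 0 -0.85 0 0 0 0.4;0.45 0 -0.85 0 0 0 0.4",
)

```text
time_s: 28.55
tcp_pos: [0.5522, -0.1257, 0.1427]
ee_rot: [[-0.955, 0.177, 0.237], [0.172, 0.984, -0.044], [-0.241, -0.001, -0.97]]
wrist_force: [0.5, 0.4, 0.6]
gripper_width: 0.303
gripper_force: 0.0
```

Call:
jog_arm(
  plan="0.45 0 -0.85 0 0 0 0.4;0.45 0 -0.85 0 0 0 0.4;0.45 0 -0.85 0 0 0 0.4;0.3 0 -0.5 0 0 0 0.4;0 0 0 0 0 0 0.4;0 0 0 0 0 0 0.4;0 0 0 0 0 0 0.4;0 0 0 0 0 0 0.4;0 0 0 0 0 0 0.4;0 0 0 0 0 0 0.4",
)

```text
time_s: 29.55
tcp_pos: [0.496, -0.1155, 0.2048]
ee_rot: [[-0.955, 0.177, 0.236], [0.172, 0.984, -0.044], [-0.24, -0.002, -0.971]]
wrist_force: [-0.4, -0.1, -0.2]
gripper_width: 0.301
gripper_force: 0.0
```

```bash
python3 shot.py w9;python3 shot.py s9 scene; python3 - <<'E'
from pad import *
np.set_printoptions(precision=4,suppress=True)
B=np.c_[bx,by,n];print('pad on board',padfit('w9',FT-.110*bx,bx,n))
for nm in('w9','s9'):
    p,d,K,E=load(nm);W=cloud(d,K,E);L=(W-FT)@B;hsv=cv2.cvtColor(p,cv2.COLOR_RGB2HSV)
    k=(abs(L[...,0]+.11)<.025)&(abs(L[...,1])<.012)&(abs(L[...,2]-.02)<.015);Q=L[k]
    if len(Q)>20:
        c=Q.mean(0);nn=np.linalg.svd(Q-c,full_matrices=False)[2][2];print(nm,'pad top',c,'normal',nn*np.sign(nn[2]))
    k=(np.hypot(L[...,0],L[...,1])<.02)&(L[...,2]>.003)&(L[...,2]<.02)&(hsv[...,1]>110)&(hsv[...,0]<25)
    if k.sum()>5:print(nm,'ring',k.sum(),(L[k].max(0)+L[k].min(0))/2,np.percentile(L[k][:,2],[5,50,95]))
p,d,K,E=load('s9');W=cloud(d,K,E);a=np.radians(-9.5);l=W[...,:2]-[.5935,.1911];lx=l@[np.cos(a),np.sin(a)];ly=l@[-np.sin(a),np.cos(a)]
for lo in(-.07,-.055,-.02,0,.02,.05,.06):
    k=(abs(lx)<.012)&(ly>lo)&(ly<lo+.01)&(W[...,2]>.036)&(W[...,2]<.055)
    if k.sum()>3:print('marker',lo,k.sum(),lx[k].mean(),W[k][:,2].max())
a=p[165:285,150:310];b=p[230:310,290:390]
cv2.imwrite('pics/s9c.png',np.hstack([cv2.resize(a,(440,330),interpolation=2),cv2.resize(b,(350,330),interpolation=2)])[...,::-1])
E
```

```text
29.55 [ 0.49600248 -0.11548037  0.20483432] 0.30120879838262005 [-0.40823012 -0.06926034 -0.15403784]
29.6 [ 0.49600442 -0.11547127  0.20494183] 0.3018249437838253 [-0.57040252  0.04528576 -0.03346501]
pad on board (((-3.1173629760742188, -0.07928466796875), (60.71985626220703, 33.002845764160156), 0.12113015353679657), np.float64(0.017941227657106668), np.int64(1395))
w9 pad top [-0.1096 -0.0001  0.018 ] normal [ 0.0023 -0.0077  1.    ]
w9 ring 124 [-0.0156 -0.0006  0.0124] [0.0087 0.0103 0.0176]
s9 pad top [-0.1069 -0.0005  0.018 ] normal [0.0215 0.0316 0.9993]
s9 ring 74 [-0.0021  0.0028  0.0108] [0.0039 0.0097 0.0154]
marker -0.07 11 0.0024123799938730282 0.04718814560281681
marker -0.055 19 0.002165130756702589 0.04725646924184801
marker -0.02 18 0.0020470202206473247 0.04891063368359372
marker 0 19 0.0023256880195307666 0.04815884807894577
marker 0.02 18 0.0018012809790509596 0.04691167468510715
marker 0.05 19 0.002007758860593629 0.0476809278273288
marker 0.06 21 0.002221739013232347 0.046781399098566157
```

View pics/s9c.png

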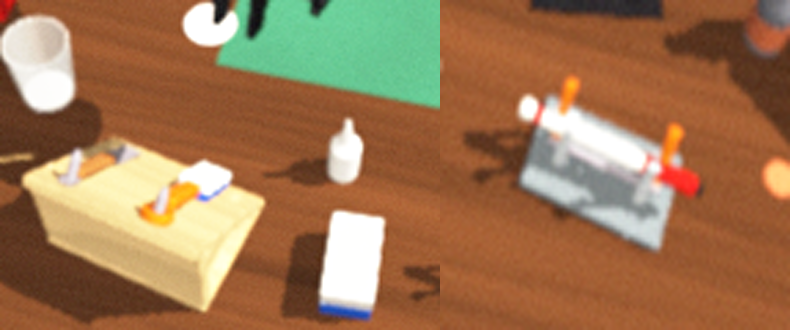

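The crop shows the paddle hanging flat on the free peg (ring at (155,210) around it), and the marker lying level in the clip with both orange noses upright over it. Measured, the pad lies flat on the board, and the eye is about 3 mm down-slope of the peg with its centre 5 mm above the face. That puts it about 6 mm from the peg's foot, inside the 10 mm limit, so I'll hand in.

```bash
python3 -c "
from station import r
print(r.finish_job())"
```

```text
the job is handed in; nothing more can be done
None
```

The job is handed in, with no verdict returned: by my last measurements the paddle hangs flat on the free peg with its eye about 6 mm from the peg's foot, the marker lies home in the clip under the jaw, and no bystander was touched as far as I could see.

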